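# Rack the sample boards and latch the bar over them

## Robot

A 6-joint arm with a two-finger parallel gripper is mounted at the origin on a cart in front of the work surface, level with it; the furniture and walls round the work are solid. World frame = base frame: x ahead of the robot, y to its left, z up, the work surface at z = 0. Lengths are in m, angles in rad, forces in N, time in s.
With the tool pointing down it reaches from about 0.325 to 0.775 m from the base axis. Payload 5.5 kg.
Tool frame: the origin (TCP) lies between the finger pads; the fingertips stand 8 mm ahead of it and the grasp point (between the pads) lies 11 mm behind it (tcp_to_tips is the distance from the TCP to the fingertips, in m); z points along the fingers, y is the direction in which the jaws open and shut (so a half turn about z gives the same grasp; the last joint's range is limited). The gripper opens to 88 mm and grips with 3 to 60 N. Pads are 20 mm wide; open, the fingers measure 115 mm over their backs; the gripper's body (75 mm by 178 mm) begins 61 mm behind the grasp point.
Start: joints at [1.288, 0.091, 1.231, -0, 1.82, -0.057], TCP at [0.134, 0.585, 0.231] pointing down, gripper open.
Joint ranges: [-2.87, 2.87], [-0.86, 2.18], [0.17, 2.46], [-1.51, 4.65], [0.06, 2.69], [-2.65, 2.65]. Speed limits (rad/s): [2.57, 2.57, 3.01, 3.14, 3.14, 3.14].

## Interface

Orientations are given as a unit quaternion [w, x, y, z].
In Python, from bench import * gives the robot as it stands. Calls block until the motion is done:
- move_to(position, orientation): joint-space move of the TCP to a pose.
- move_l(position, speed=0.15, orientation=None): straight line of the TCP; orientation=None keeps the orientation; speed is the mean speed in m/s.
- movej(angles): joint-space move.
- gripper_open() and close(): open the fingers fully, or close them until they stop; the grip force is fixed at half the most.
- hold(seconds).
- inverse_kinematics(position, orientation): joint angles nearest the present ones, or None.
- state(): the state.
- get_image(name): name is "scene" or "top" or "wrist"; returns a dict with "frame" (420x560x3 uint8, blue, green, red), "depth" (420x560 float32, m along the optical axis (not along the pixel's ray), 0 where there is no reading), "camera_matrix" (3x3 intrinsics, pixels), "view" (4x4, takes a point from world to camera coordinates). Camera axes: x right, y up, looking along -z (the intrinsics and any distortion apply to the point x, -y, -z); pixel columns grow to the right and rows downward; lengths in m; the calibration is good to about 2 mm. The wrist camera is an equidistant fisheye: a pixel r from the principal point sees the ray r / f radians off the axis. A picture is of the moment at which its call begins.
A pose or a line that the arm cannot do raises IKError and nothing moves.
- job_done(): hands the job in, once; it reports no verdict.
The state is a dict: "time": time; "joint_pos": joint angles; "dq": joint speeds; "joint_torque": joint torques, N m; "ee_pos": TCP position; "ee_rot": TCP orientation; "ft_force": force on the tool from outside, world axes, zero at the start; "moment": the same for the moment, N m; "finger_gap": finger opening in m.
Only numpy, scipy, OpenCV 4.12 (cv2) and the standard library are available. Lean on these libraries where they do the work, as an engineer would, in place of code of your own. Each camera call takes 0.05 s, during which the arm holds its last target.

## Task

Get the finish sample boards ready to be carried off: swing the rack's retaining bar well aside, stand every board that lies on the table (two of them are stacked) on its short edge in a free slot of the rack, fully down, one board to a slot. Leave the board that is already racked in its slot, then swing the bar back over the boards until it rests in its catch.

Things in the scene. Friction and masses are not known exactly. Their poses are not given: they have to be found in the camera images.
- board_1: Sample board of plain wood, 100 x 60 x 14 mm, edges slightly rounded, about 60 g; origin at its centre, x along its length (100), y along its width (60), z through its thickness (14); both faces and both ends are alike. To be racked; starts flat in front of the basket, left of the rack. Always present; board_4 lies on top of it.
- board_2: Sample board of plain wood, 100 x 60 x 14 mm, edges slightly rounded, about 60 g; origin at its centre, x along its length (100), y along its width (60), z through its thickness (14); both faces and both ends are alike. To be racked; starts flat in front of the basket, left of the rack. One of board_2 and board_3 may be absent (None).
- board_3: Sample board of plain wood, 100 x 60 x 14 mm, edges slightly rounded, about 60 g; origin at its centre, x along its length (100), y along its width (60), z through its thickness (14); both faces and both ends are alike. To be racked; starts flat in front of the basket, left of the rack. One of board_2 and board_3 may be absent (None).
- board_4: Sample board of plain wood, 100 x 60 x 14 mm, edges slightly rounded, about 60 g; origin at its centre, x along its length (100), y along its width (60), z through its thickness (14); both faces and both ends are alike. To be racked; starts flat in front of the basket, left of the rack. Always present; starts on top of board_1, roughly square with it.
- racked_a: Sample board of plain wood, 100 x 60 x 14 mm, edges slightly rounded, about 60 g; origin at its centre, x along its length (100), y along its width (60), z through its thickness (14); both faces and both ends are alike. Already standing in the second slot from the robot (just one of racked_a and racked_b is present, the other reads None); it stays there.
- racked_b: Sample board of plain wood, 100 x 60 x 14 mm, edges slightly rounded, about 60 g; origin at its centre, x along its length (100), y along its width (60), z through its thickness (14); both faces and both ends are alike. Already standing in the fourth slot from the robot (just one of racked_a and racked_b is present, the other reads None); it stays there.
- rack: Plywood rack fixed to the table, ahead and to the right; a row of five slots runs away from the robot along its own +x (yaw varies), 36 mm apart. Origin on the table top under the middle of the row, z up. The slots lean back 25 deg: a racked board stands on a short edge, its length along (0.423, 0, 0.906) of the rack frame, its width along the rack's y. Base from x = -107 to 172 mm.
- slot_1 (a point): Slot 1 (1 nearest the robot, 5 farthest): where the centre of a board lies when fully down in it; x = -51, y = 0, z = 72 mm in the rack frame, oriented as the rack. A slot has a square floor (the foot centre of a board is at z = 27 mm), a back slat reaching 48 mm up the board and a 24 mm high toe rail in front, 20 mm apart for the 14 mm board (above the toe rail 27 mm).
- slot_2 (a point): Slot 2 (1 nearest the robot, 5 farthest): where the centre of a board lies when fully down in it; x = -15, y = 0, z = 72 mm in the rack frame, oriented as the rack. Side rails 70 mm apart (for the 60 mm width) have their tops at z = 66 mm; above that the sides of the boards are free for fingers.
- slot_3 (a point): Slot 3 (1 nearest the robot, 5 farthest): where the centre of a board lies when fully down in it; x = 21, y = 0, z = 72 mm in the rack frame, oriented as the rack. The tops of standing boards are at z = 121 mm.
- slot_4 (a point): Slot 4 (1 nearest the robot, 5 farthest): where the centre of a board lies when fully down in it; x = 57, y = 0, z = 72 mm in the rack frame, oriented as the rack.
- slot_5 (a point): Slot 5 (1 nearest the robot, 5 farthest): where the centre of a board lies when fully down in it; x = 93, y = 0, z = 72 mm in the rack frame, oriented as the rack. Behind it the catch: a steel fork on a post at x = 150 mm, y = -16 to 18 mm, top at z = 148 mm.
- bar (a joint): Retaining bar, a 10 mm steel rod that swings level at z = 135 mm. 0 = closed: over the tops of all boards, its end in the catch, against a stop. It grows to 1.25 rad as the bar swings clockwise seen from above, away to the right. Friction (about 1 N at the knob) holds it where it is left. It starts closed or up to 0.3 rad open; from 0.95 rad on it leaves room for a hand at all slots.
- bar_knob (a point): Upright round wooden grip on the bar, 16 mm in diameter; this point is on its axis at z = 165 mm, 15 mm below its top (z = 180 mm) and 25 mm above the rod's top (z = 140 mm). It is 182 mm from the hinge axis.
- bar_hinge (a point): Point on the bar's upright hinge axis, on a post at the rack's near right corner, at the rod's height (z = 135 mm); at x = -87, y = -85 mm in the rack frame. The post is 18 mm thick.
- goblet: Finished wooden goblet, 63 mm wide and 110 mm high, standing upright at the back left of the table; origin at the centre of its foot. A bystander.

How it is judged:
By the outcome, as a careful person would: the job done as asked, in the order asked, and still so for the second after the job is handed in, with the robot touching nothing.
Of board_2, board_3 only 1 to 2 are there at a start; the rules pass over those that are not, and their reading is None.
Of racked_a, racked_b only 1 to 1 are there at a start; the rules pass over those that are not, and their reading is None.
At some moment in a run one of board_2, board_3 may be knocked a few centimetres aside while the robot is not near it.
It also fails if it takes over 208 s, if anything falls off the work surface, if the arm or the gripper's body presses on something with over 40 N, if the wrist force passes 120 N, or if a joint passes its speed limit or range.

## Working session

There is one attempt and no reset: what is moved stays moved. The work goes in short steps, each a Python script; the robot and the scene stay as the last script left them, time stands still between calls to the robot, and variables do not carry over. Pictures are saved under pics/ and viewed, and the job is handed in when it is done.

```bash
ls; mkdir -p pics; python3 - <<'E'
from bench import *
import cv2,numpy as np
s=state();print(s)
for n in("scene","top","wrist"):
    i=get_image(n);cv2.imwrite(f"pics/{n}0.png",i["frame"]);np.savez(f"pics/{n}0.npz",**i)
    print(n,i["camera_matrix"],i["view"],i["depth"].min(),i["depth"].max(),[k for k in i])
E
```

```text
pics
{'time': 0.0, 'joint_pos': array([ 1.28831793e+00,  9.18221130e-02,  1.23187097e+00, -7.03848379e-05,
        1.81979193e+00, -5.67085738e-02]), 'dq': array([-6.71281219e-05, -3.86030334e-04, -1.69023037e-04, -8.66547185e-04,
        4.39433173e-04,  1.30281737e-04]), 'joint_torque': array([-3.01904474e-04, -4.46444392e+01, -4.06449401e+01,  6.98888605e-02,
        2.89326935e-02, -1.28339243e-04]), 'ee_pos': array([0.13426508, 0.58449627, 0.22953729]), 'ee_rot': array([-1.26072040e-04,  1.12653849e-01,  9.93633843e-01, -9.38363885e-04]), 'ft_force': array([0.54265835, 0.31023085, 0.30366351]), 'moment': array([-0.02004993,  0.02492375, -0.01312537]), 'finger_gap': 0.08773381122398702}
scene [[469.6663401    0.         285.21251433]
 [  0.         469.6663401  215.95114232]
 [  0.           0.           1.        ]] [[ 0.53057776 -0.84736326  0.02151174 -0.33283465]
 [ 0.37284318  0.2560975   0.89185315 -0.27706858]
 [-0.76123269 -0.46517694  0.45181325 -0.89381557]
 [ 0.          0.          0.          1.        ]] 0.0 3.6738994 ['frame', 'depth', 'camera_matrix', 'view']
top [[505.95201907   0.         281.63167862]
 [  0.         505.95201907 209.23135966]
 [  0.           0.           1.        ]] [[ 0.00738147 -0.9999499  -0.00676076 -0.05607716]
 [ 0.99830456  0.00697862  0.05778675 -0.50021412]
 [-0.05773668 -0.00717585  0.99830606 -1.32048375]
 [ 0.          0.          0.          1.        ]] 0.0 2.1715422 ['frame', 'depth', 'camera_matrix', 'view']
wrist [[325.1922621    0.         275.99766036]
 [  0.         325.1922621  210.00861245]
 [  0.           0.           1.        ]] [[ 0.22290776  0.97483867 -0.00129938 -0.60026339]
 [-0.93178533  0.21267101 -0.29418894  0.03499531]
 [-0.28651042  0.06678774  0.9557464  -0.39194366]
 [ 0.          0.          0.          1.        ]] 0.0 1.4885278 ['frame', 'depth', 'camera_matrix', 'view']
```

View pics/scene0.png

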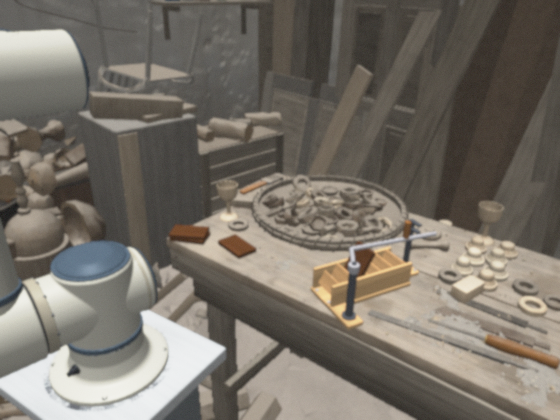

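View pics/top0.png

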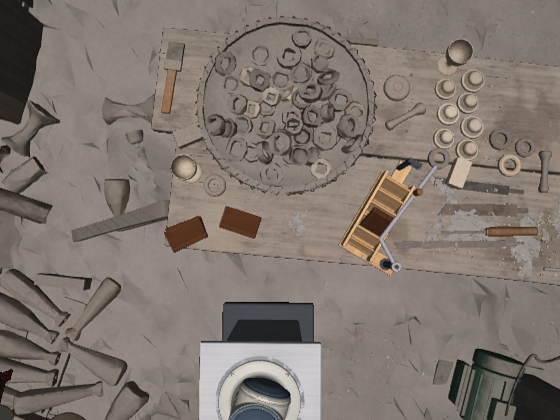

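View pics/wrist0.png

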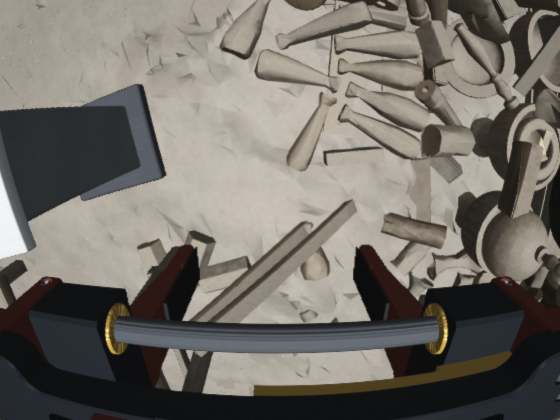

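```bash
cat > h.py <<'E'
import numpy as np,cv2
def unproj(i,fish=False):
    K=i["camera_matrix"];V=i["view"];d=i["depth"].astype(float)
    v,u=np.mgrid[:d.shape[0],:d.shape[1]]
    P=np.stack([(u-K[0,2])/K[0,0]*d,-(v-K[1,2])/K[1,1]*d,-d,np.ones_like(d)],-1)
    W=P@np.linalg.inv(V).T
    return W[...,:3]
def plane(i,u,v,z):
    K=i["camera_matrix"];V=i["view"];R=V[:3,:3];c=-R.T@V[:3,3]
    r=R.T@np.array([(u-K[0,2])/K[0,0],-(v-K[1,2])/K[1,1],-1.])
    return c+r*(z-c[2])/r[2]
def proj(i,p):
    K=i["camera_matrix"];V=i["view"];q=V[:3,:3]@np.asarray(p)+V[:3,3]
    return np.array([K[0,2]+K[0,0]*q[0]/-q[2],K[1,2]-K[1,1]*q[1]/-q[2]])
def boards(i,W=None):
    hsv=cv2.cvtColor(i["frame"],cv2.COLOR_BGR2HSV)
    m=((hsv[...,0]<14)|(hsv[...,0]>172))&(hsv[...,1]>150)&(hsv[...,2]>30)
    m=m.astype(np.uint8)*255
    cs,_=cv2.findContours(m,cv2.RETR_EXTERNAL,cv2.CHAIN_APPROX_NONE)
    return m,[c for c in cs if cv2.contourArea(c)>100]
E
python3 - <<'E'
from h import *
i=dict(np.load("pics/top0.npz"));W=unproj(i)
m,cs=boards(i)
for c in cs:
    r=cv2.minAreaRect(c);u,v=map(int,r[0]);print(r,cv2.contourArea(c),W[v,u])
    for b in cv2.boxPoints(r): print("   ",b,plane(i,*b,.014)[:2],plane(i,*b,.028)[:2])
print("table",W[245,300],W[210,320])
f=i["frame"];c1=cv2.resize(f[140:290,320:470],None,fx=4,fy=4,interpolation=cv2.INTER_CUBIC);cv2.imwrite("pics/rack0.png",c1)
c1=cv2.resize(f[140:290,140:340],None,fx=4,fy=4,interpolation=cv2.INTER_CUBIC);cv2.imwrite("pics/brd0.png",c1)
h=(np.clip(W[...,2],0,.2)/.2*255).astype(np.uint8)[140:290,320:470]
cv2.imwrite("pics/h0.png",cv2.applyColorMap(cv2.resize(h,None,fx=4,fy=4,interpolation=0),cv2.COLORMAP_JET))
E
```

```text
((185.77835083007812, 232.8762969970703), (24.368309020996094, 38.887760162353516), 66.03751373291016) 813.5 [0.43860523 0.19936107 0.02592366]
    [163.06186 229.63919] [0.44453698 0.25975414] [0.44431642 0.25637368]
    [198.59793 213.84537] [0.48688565 0.16665617] [0.48622024 0.16425365]
    [208.49484 236.1134 ] [0.42837318 0.13957665] [0.42832241 0.13745858]
    [172.95877 251.90723] [0.38621525 0.23246188] [0.38660732 0.22936811]
((376.1695251464844, 220.91201782226562), (24.30501937866211, 22.20863151550293), 31.607501983642578) 455.0 [ 0.47096815 -0.28686622  0.09322637]
    [360. 224.] [ 0.46313472 -0.25898871] [ 0.4627188  -0.25692008]
    [371.63947 205.08585] [ 0.51322774 -0.28972447] [ 0.51228562 -0.28733298]
    [392.33905 217.82404] [ 0.48000249 -0.34404669] [ 0.47940939 -0.34108458]
    [380.6996  236.73819] [ 0.4300624 -0.3132554] [ 0.42999388 -0.31061673]
((240.05003356933594, 221.8500213623047), (36.04996109008789, 21.187259674072266), 18.43494987487793) 714.0 [0.46878356 0.05708491 0.01368181]
    [219.60004 226.20003] [0.45467869 0.11068865] [0.45435159 0.10887404]
    [226.30005 206.10002] [0.50788361 0.09374375] [0.50699763 0.09210713]
    [260.50003 217.50002] [0.47839097 0.00308184] [0.47781479 0.00239757]
    [253.80002 237.60002] [0.42534452 0.02019675] [0.42532556 0.0193327 ]
table [ 4.06650751e-01 -1.01852563e-01 -2.26187237e-04] [ 0.50022756 -0.15479925 -0.00236915]
```

View pics/rack0.png

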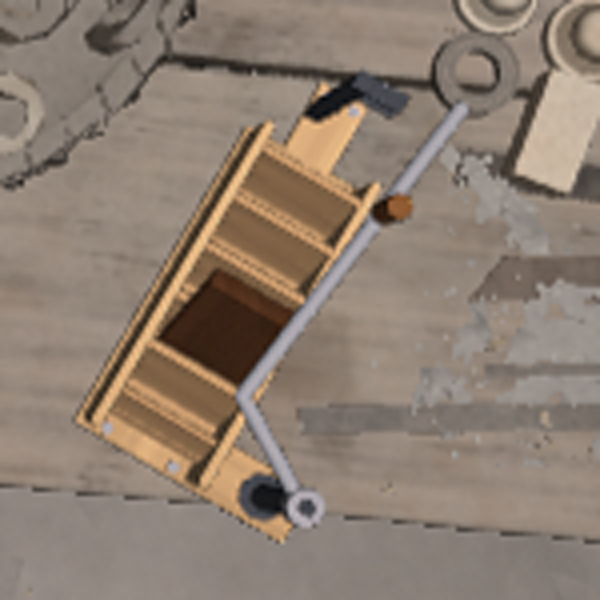

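View pics/h0.png

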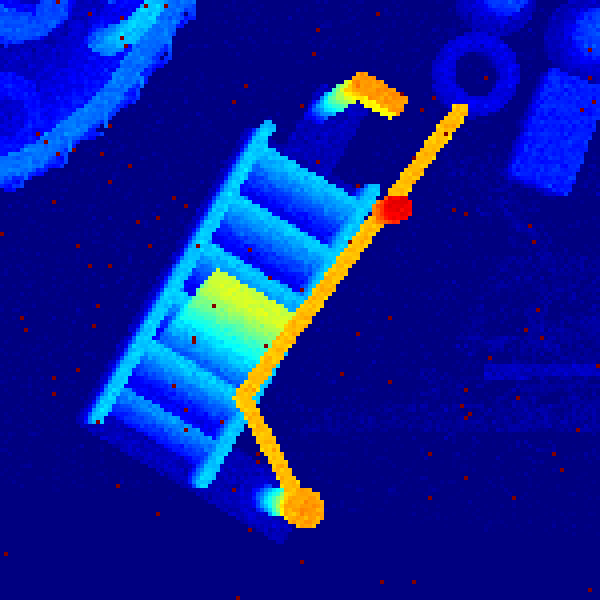

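View pics/brd0.png

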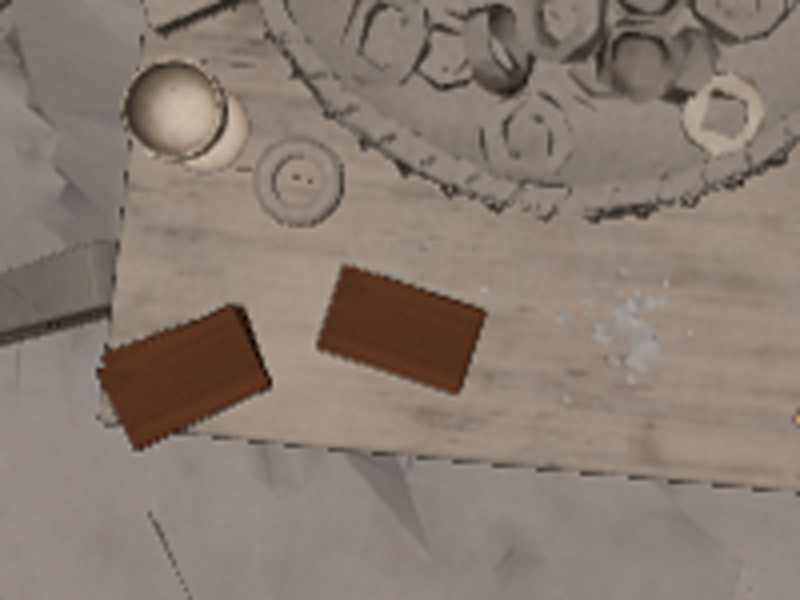

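```bash
python3 - <<'E'
from h import *
i=dict(np.load("pics/top0.npz"));W=unproj(i)
sub=np.zeros(W.shape[:2],bool);sub[140:290,320:470]=1
dok=i["depth"]>0.5
hsv=cv2.cvtColor(i["frame"],cv2.COLOR_BGR2HSV)
orange=(hsv[...,0]>8)&(hsv[...,0]<25)&(hsv[...,1]>90)&(hsv[...,2]>120)
cv2.imwrite("pics/om.png",cv2.resize((orange[140:290,320:470]*255).astype(np.uint8),None,fx=4,fy=4))
# rack frame guess
yaw=-31*np.pi/180
sel=sub&dok&(W[...,2]>.060)&(W[...,2]<.072)
P=W[sel]
for it in range(3):
    c,s=np.cos(yaw),np.sin(yaw)
    yy=-s*P[:,0]+c*P[:,1]; xx=c*P[:,0]+s*P[:,1]
    h,e=np.histogram(yy,bins=np.arange(yy.min(),yy.max()+.004,.004));print(list(zip(e.round(3),h)))
    pk=e[np.argmax(h)]+.002
    q=abs(yy-pk)<.008
    a,b=np.polyfit(xx[q],yy[q],1);print("pk",pk,"a",a,xx[q].min(),xx[q].max());yaw+=np.arctan(a)
print("yaw",np.degrees(yaw))
for (u,v,t) in [(305,508,'hinge'),(398,208,'knob')]:
    U=320+u/4;V=140+v/4
    g=np.zeros_like(sub);g[int(V)-4:int(V)+5,int(U)-5:int(U)+6]=1
    print(t,np.sort(W[g&dok][:,2])[::-6].round(3)[:14])
g=np.zeros_like(sub);g[260:275,388:404]=1
g&=dok&(W[...,2]>.12);print("hinge",W[g].mean(0),np.median(W[g],0),W[g].min(0),W[g].max(0))
g=np.zeros_like(sub);g[185:200,410:426]=1
g&=dok&(W[...,2]>.155);print("knob",g.sum(),np.median(W[g],0),W[g].min(0),W[g].max(0))
g=np.zeros_like(sub);g[155:172,404:424]=1
g&=dok&(W[...,2]>.12)&(W[...,2]<.17);print("catch",g.sum(),np.median(W[g],0),W[g].mean(0),W[g].min(0),W[g].max(0))
E
```

```text
[(np.float64(-0.091), np.int64(2)), (np.float64(-0.087), np.int64(4)), (np.float64(-0.083), np.int64(0)), (np.float64(-0.079), np.int64(0)), (np.float64(-0.075), np.int64(0)), (np.float64(-0.071), np.int64(0)), (np.float64(-0.067), np.int64(0)), (np.float64(-0.063), np.int64(0)), (np.float64(-0.059), np.int64(0)), (np.float64(-0.055), np.int64(3)), (np.float64(-0.051), np.int64(49)), (np.float64(-0.047), np.int64(78)), (np.float64(-0.043), np.int64(32)), (np.float64(-0.039), np.int64(16)), (np.float64(-0.035), np.int64(22)), (np.float64(-0.031), np.int64(21)), (np.float64(-0.027), np.int64(25)), (np.float64(-0.023), np.int64(20)), (np.float64(-0.019), np.int64(20)), (np.float64(-0.015), np.int64(22)), (np.float64(-0.011), np.int64(22)), (np.float64(-0.007), np.int64(27)), (np.float64(-0.003), np.int64(21)), (np.float64(0.001), np.int64(22)), (np.float64(0.005), np.int64(24)), (np.float64(0.009), np.int64(24)), (np.float64(0.013), np.int64(23)), (np.float64(0.017), np.int64(26)), (np.float64(0.021), np.int64(27)), (np.float64(0.025), np.int64(54)), (np.float64(0.029), np.int64(136)), 
[... 5378 characters left out ...]
046985205e-06 0.4577941911281689 0.6801195960840019
yaw -30.45296642316492
hinge [0.15  0.147 0.146 0.145 0.145 0.144 0.144 0.143 0.142 0.141 0.141 0.14
 0.138 0.134]
knob [0.183 0.181 0.179 0.178 0.176 0.175 0.174 0.165 0.157 0.15  0.137 0.004
 0.002 0.   ]
hinge [ 0.36095569 -0.3222249   0.14145806] [ 0.36069636 -0.32157266  0.14209242] [ 0.34843191 -0.33467882  0.12332372] [ 0.37464122 -0.31125115  0.15044241]
knob 53 [ 0.53346381 -0.36971447  0.17574103] [ 0.52707978 -0.37934687  0.15509369] [ 0.54227863 -0.36428391  0.1826796 ]
catch 105 [ 0.60562919 -0.36798464  0.14378309] [ 0.605711   -0.36850153  0.14070834] [ 0.59363456 -0.3860768   0.12181496] [ 0.61848147 -0.35182756  0.15356235]
```

View pics/om.png

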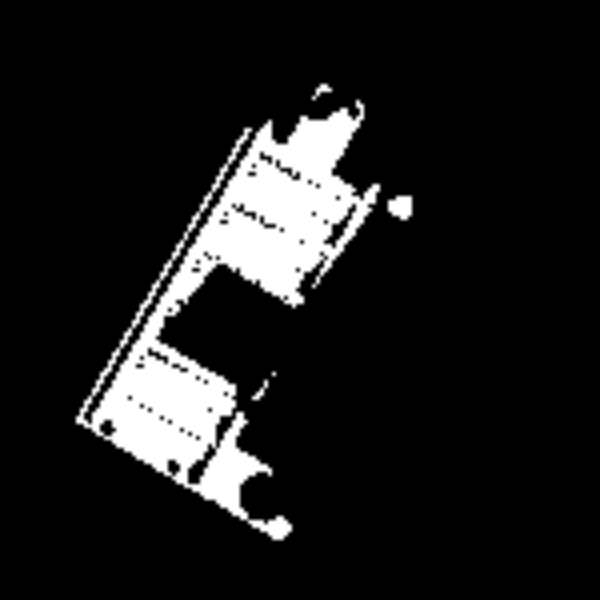

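```bash
cat >> h.py <<'E'
YAW=np.radians(-30.45);X0=.5598;Y0=-.0117
def R2(p,x0=None,y0=None,yaw=None):
    yaw=YAW if yaw is None else yaw; x=p[0]+(X0 if x0 is None else x0); y=p[1]+(Y0 if y0 is None else y0)
    c,s=np.cos(yaw),np.sin(yaw); return np.array([c*x-s*y,s*x+c*y,p[2]])
E
cat > ov.py <<'E'
from h import *
import sys
def overlay(n,boxes,out,sc=4):
    i=dict(np.load(f"pics/{n}.npz"));u0,u1,v0,v1=boxes
    f=cv2.resize(i["frame"][v0:v1,u0:u1],None,fx=sc,fy=sc,interpolation=cv2.INTER_CUBIC)
    def pt(p): 
        q=proj(i,R2(p)); return tuple(int(round(a)) for a in ((q[0]-u0+.5)*sc,(q[1]-v0+.5)*sc))
    def ln(a,b,col): cv2.line(f,pt(a),pt(b),col,1)
    for s in(-.035,.035): ln((-.09,s,.066),(.13,s,.066),(0,255,0))
    ln((-.107,-.06,.0),(-.107,.06,.0),(255,255,0));ln((.172,-.02,.0),(.172,.02,.0),(255,255,0))
    x=-.015; c=np.array([x,0,.072]);l=np.array([.423,0,.906]);nn=np.array([.906,0,-.423])
    for t in(-.007,.007):
        for s in (-1,1): ln(c+.05*l+t*nn+[0,-.03,0],c+.05*l+t*nn+[0,.03,0],(255,0,255))
    cv2.circle(f,pt((-.087,-.085,.14)),4,(0,0,255),-1)
    cv2.circle(f,pt((.150,-.016,.148)),3,(0,0,255),-1);cv2.circle(f,pt((.150,.018,.148)),3,(0,0,255),-1)
    cv2.imwrite(out,f)
overlay("top0",(320,470,140,290),"pics/ovt.png");overlay("scene0",(300,450,215,330),"pics/ovs.png",5)
E
python3 ov.py
```

```text
(no output)
```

View pics/ovt.png

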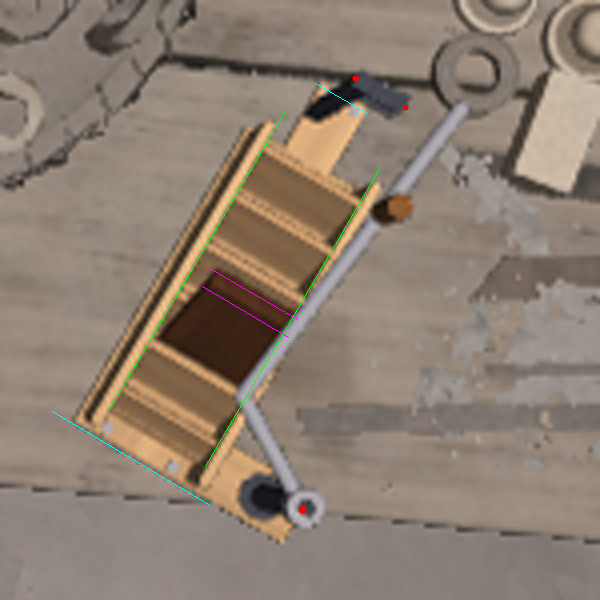

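View pics/ovs.png

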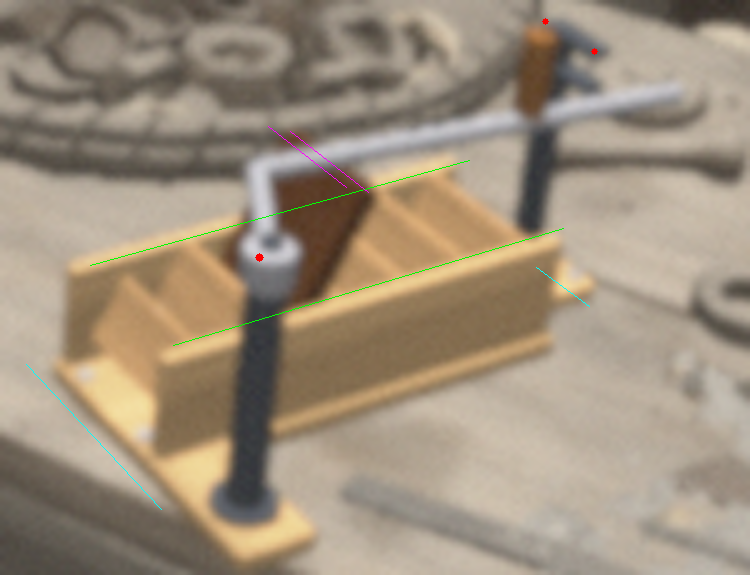

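```bash
python3 - <<'E'
from h import *
T=dict(np.load("pics/top0.npz"));S=dict(np.load("pics/scene0.npz"))
def ray(i,u,v):
    K=i["camera_matrix"];V=i["view"];R=V[:3,:3];c=-R.T@V[:3,3]
    r=R.T@np.array([(u-K[0,2])/K[0,0],-(v-K[1,2])/K[1,1],-1.]);return c,r/np.linalg.norm(r)
def tri(a,b):
    a=(320+a[0]/4-.5,140+a[1]/4-.5);b=(300+b[0]/5-.5,215+b[1]/5-.5)
    c1,r1=ray(T,*a);c2,r2=ray(S,*b)
    A=np.stack([r1,-r2],1);t=np.linalg.lstsq(A,c2-c1,rcond=None)[0]
    p,q=c1+r1*t[0],c2+r2*t[1];return (p+q)/2,p-q
c,s=np.cos(YAW),np.sin(YAW)
for n,a,b in [("hubtop",(305,508),(270,243)),("barend",(463,106),(681,90)),("elbow",(243,396),(254,163)),("baseNL",(78,421),(58,368)),("baseNR",(285,543),(243,560)),("railLnear",(92,421),(68,268)),("railRnear",(202,487),(160,352)),("railRfar",(377,183),(560,235)),("knobtop",(402,203),(541,34))]:
    p,e=tri(a,b);print(n,p.round(4),"res",e.round(4),"rack",[round(c*p[0]+s*p[1]-X0,4),round(-s*p[0]+c*p[1]-Y0,4)])
# scene depth-based rail ends: 
W=unproj(S)
for n,u,v in [("hub",270,240),("rl",78,265),("rr",170,350)]:
    print(n,W[int(215+v/5),int(300+u/5)])
E
```

```text
hubtop [ 0.3603 -0.3249  0.1462] res [-0.0014  0.0026 -0.0005] rack [np.float64(-0.0846), np.float64(-0.0858)]
barend [ 0.6008 -0.4235  0.1376] res [-0.0014  0.0037 -0.0013] rack [np.float64(0.1728), np.float64(-0.0489)]
elbow [ 0.4255 -0.289   0.1398] res [-0.0005  0.001  -0.0002] rack [np.float64(-0.0465), np.float64(-0.0218)]
baseNL [ 0.4092 -0.2061  0.0083] res [-0.0019  0.0032 -0.0003] rack [np.float64(-0.1026), np.float64(0.0414)]
baseNR [ 0.3298 -0.3403  0.0114] res [-0.0006  0.0012 -0.0002] rack [np.float64(-0.103), np.float64(-0.1145)]
railLnear [ 0.4096 -0.2085  0.0648] res [-0.0015  0.0025 -0.0003] rack [np.float64(-0.101), np.float64(0.0395)]
railRnear [ 0.3687 -0.2768  0.069 ] res [-0.0011  0.002  -0.0003] rack [np.float64(-0.1017), np.float64(-0.0401)]
railRfar [ 0.5616 -0.3894  0.0667] res [-0.0014  0.0034 -0.001 ] rack [np.float64(0.1217), np.float64(-0.0393)]
knobtop [ 0.5374 -0.3736  0.1798] res [-0.0004  0.0009 -0.0003] rack [np.float64(0.0928), np.float64(-0.038)]
hub [ 0.35830848 -0.32827362  0.14881019]
rl [ 0.41000843 -0.21485588  0.06730704]
rr [ 0.37505692 -0.28109914  0.06670947]
```

```bash
sed -i 's/X0=.5598;Y0=-.0117/X0=.5628;Y0=-.0121/' h.py; cat > rb.py <<'E'
from bench import *
from h import *
from scipy.spatial.transform import Rotation as Rn
def quat(M): 
    q=Rn.from_matrix(M).as_quat(); return np.array([q[3],q[0],q[1],q[2]])
def mat(q): return Rn.from_quat([q[1],q[2],q[3],q[0]]).as_matrix()
def frame(z,y):
    z=np.array(z,float);z/=np.linalg.norm(z);y=np.array(y,float);y-=z*(y@z);y/=np.linalg.norm(y)
    return np.stack([np.cross(y,z),y,z],1)
def rackdir(v): 
    c,s=np.cos(YAW),np.sin(YAW);return np.array([c*v[0]-s*v[1],s*v[0]+c*v[1],v[2]])
HINGE=R2((-.087,-.085,.135))
def knobpose(w,r=.182,z=.154,sgn=1):
    p=HINGE+np.array([r*np.cos(w),r*np.sin(w),0]);p[2]=z
    return p,frame((0,0,-1),sgn*np.array([-np.sin(w),np.cos(w),0]))
def snap(n,name):
    i=get_image(n);cv2.imwrite(f"pics/{name}.png",i["frame"]);np.savez(f"pics/{name}.npz",**i);return i
def st():
    s=state();print("t",round(s["time"],2),"p",s["ee_pos"].round(4),"F",s["ft_force"].round(1),"gap",round(s["finger_gap"],4),"j",s["joint_pos"].round(2));return s
E
python3 - <<'E'
from rb import *
print("hinge",HINGE); k=np.array([.5374,-.3736]);d=k-HINGE[:2];w=np.arctan2(d[1],d[0]);print(np.linalg.norm(d),w)
for sg in(1,-1):
  for ww in (w+.25,w,w-.5,w-1):
    p,M=knobpose(ww,sgn=sg);print(sg,round(ww,2),inverse_kinematics(p,quat(M)))
E
```

```text
hinge [ 0.36096479 -0.32483607  0.135     ]
0.18305000555287484 -0.26965278467789516
1 -0.02 [-5.97615938e-01  1.82112300e-01  1.26683024e+00 -4.44089210e-16
  1.69265012e+00 -2.14875948e+00]
1 -0.27 [-6.60079124e-01  2.33757118e-01  1.20817054e+00 -4.44089210e-16
  1.69966499e+00 -1.96122267e+00]
1 -0.77 [-7.93778068e-01  2.72233499e-01  1.16335896e+00 -4.44089210e-16
  1.70600020e+00 -1.59492161e+00]
1 -1.27 [-9.29191949e-01  2.20650262e-01  1.22321992e+00 -4.44089210e-16
  1.69772247e+00 -1.23033549e+00]
-1 -0.02 [-5.97615938e-01  1.82112300e-01  1.26683024e+00 -4.44089210e-16
  1.69265012e+00  9.92833173e-01]
-1 -0.27 [-6.60079124e-01  2.33757118e-01  1.20817054e+00 -4.44089210e-16
  1.69966499e+00  1.18036999e+00]
-1 -0.77 [-7.93778068e-01  2.72233499e-01  1.16335896e+00 -4.44089210e-16
  1.70600020e+00  1.54667104e+00]
-1 -1.27 [-9.29191949e-01  2.20650262e-01  1.22321992e+00 -4.44089210e-16
  1.69772247e+00  1.91125716e+00]
```

```bash
python3 - <<'E'
from rb import *
p,M=knobpose(-.2697,r=.183,z=.24,sgn=-1)
st();move_to(p,quat(M));st();snap("wrist","w1")
snap("scene","s1")
E
```

```text
t 0.15 p [0.1343 0.5846 0.2298] F [-0.5  0.6  0.1] gap 0.088 j [ 1.29  0.09  1.23  0.    1.82 -0.06]
t 3.77 p [ 0.5378 -0.3729  0.2401] F [ 0.6  0.6 -0.2] gap 0.0877 j [-0.66  0.24  1.04  0.    1.85  1.18]
```

View pics/w1.png

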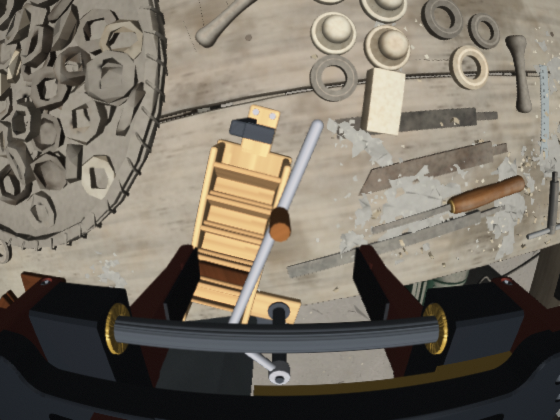

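View pics/s1.png

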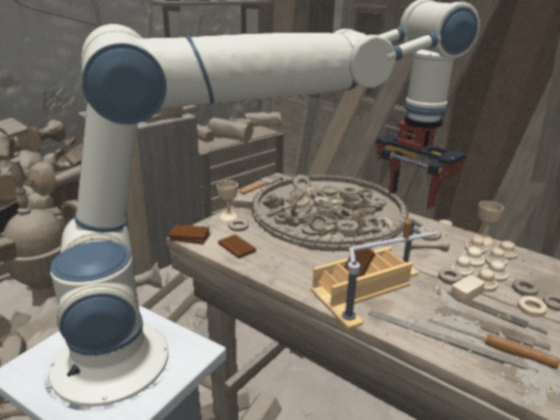

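```bash
cat >> h.py <<'E'
def fproj(i,p):
    K=i["camera_matrix"];V=i["view"];q=V[:3,:3]@np.asarray(p)+V[:3,3];x,y,z=q[0],-q[1],-q[2]
    r=np.hypot(x,y);t=np.arctan2(r,z);return np.array([K[0,2]+K[0,0]*t*x/r,K[1,2]+K[1,1]*t*y/r])
def fray(i,u,v):
    K=i["camera_matrix"];V=i["view"];R=V[:3,:3];c=-R.T@V[:3,3]
    a=(u-K[0,2])/K[0,0];b=(v-K[1,2])/K[1,1];t=np.hypot(a,b)
    d=np.array([np.sin(t)*a/t,-np.sin(t)*b/t,-np.cos(t)]);return c,R.T@d
def fplane(i,u,v,z):
    c,r=fray(i,u,v);return c+r*(z-c[2])/r[2]
E
python3 - <<'E'
from h import *
S=dict(np.load("pics/s1.npz"));w=dict(np.load("pics/w1.npz"))
print("tcp in scene",proj(S,(.5378,-.3729,.2401)))
print("knobtop in wrist",fproj(w,(.5374,-.3736,.18)))
sc=4;u0,v0=180,95;f=cv2.resize(w["frame"][v0:v0+150,u0:u0+150],None,fx=4,fy=4,interpolation=cv2.INTER_CUBIC)
cv2.imwrite("pics/w1raw.png",f)
pt=lambda p:tuple(int(round(a)) for a in ((fproj(w,R2(p))-[u0,v0]+.5)*4))
def ln(a,b,c):
    a=np.array(a);b=np.array(b)
    for t in np.linspace(0,1,12)[:-1]: cv2.line(f,pt(a+(b-a)*t),pt(a+(b-a)*(t+1/11)),c,1)
for s in(-.035,.035): ln((-.05,s,.066),(.124,s,.066),(0,255,0))
ln((.172,-.02,.008),(.172,.02,.008),(255,255,0))
for k in range(5):
    c=np.array([-.051+.036*k,0,.072]);l=np.array([.423,0,.906]);n=np.array([.906,0,-.423])
    # slat front face top edge: 48mm up from foot, back at 10mm
    e=c-.05*l+.048*l+.010*n; ln(e-[0,.035,0],e+[0,.035,0],(255,0,255))
for y in(-.016,.018):cv2.circle(f,pt((.15,y,.148)),3,(0,0,255),-1)
cv2.imwrite("pics/w1o.png",f)
E
```

```text
tcp in scene [411.06408442 196.59827536]
knobtop in wrist [277.97443234 228.73173612]
```

View pics/w1o.png

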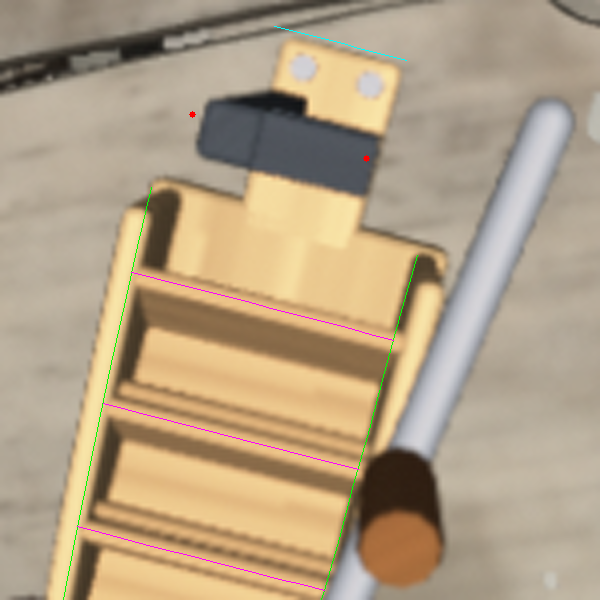

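View pics/w1raw.png

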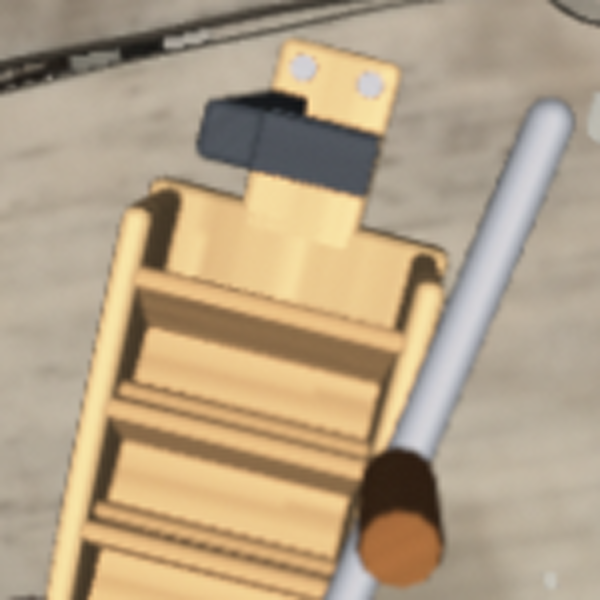

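```bash
sed -i 's/Y0=-.0121/Y0=-.0132/' h.py; python3 - <<'E'
from rb import *
print(HINGE)
k=np.array([.5374,-.3741]);d=k-HINGE[:2];w=np.arctan2(d[1],d[0]);print(w,np.linalg.norm(d))
p,M=knobpose(w,z=.154,sgn=-1)
move_l(p,.1,quat(M));st();close();st()
s=state();d=s["ee_pos"][:2]-HINGE[:2];print(np.arctan2(d[1],d[0]))
for dw in np.arange(.1,.31,.1):
    p,M=knobpose(w-dw,z=.154,sgn=-1); move_l(p,.08,quat(M)); st()
snap("scene","s2")
E
```

```text
[ 0.36040732 -0.32578435  0.135     ]
-0.26648828254311724 0.1834688241505006
t 4.88 p [ 0.5363 -0.374   0.1551] F [ 1.  -0.3  0.7] gap 0.0874 j [-0.66  0.23  1.21  0.    1.7   1.18]
t 5.98 p [ 0.536  -0.3738  0.154 ] F [-0.7 -0.5  0. ] gap 0.0155 j [-0.66  0.23  1.21 -0.    1.7   1.18]
-0.266933694502661
t 6.36 p [ 0.5304 -0.3913  0.154 ] F [ 1.3 -1.3 -0.6] gap 0.0154 j [-0.69  0.25  1.19  0.    1.7   1.25]
t 6.73 p [ 0.5234 -0.4076  0.154 ] F [ 2.7 -2.5 -1.6] gap 0.0154 j [-0.71  0.26  1.18  0.    1.7   1.32]
t 7.11 p [ 0.5145 -0.4236  0.154 ] F [ 4.5 -3.  -1.7] gap 0.0155 j [-0.74  0.27  1.17  0.    1.7   1.4 ]
```

View pics/s2.png

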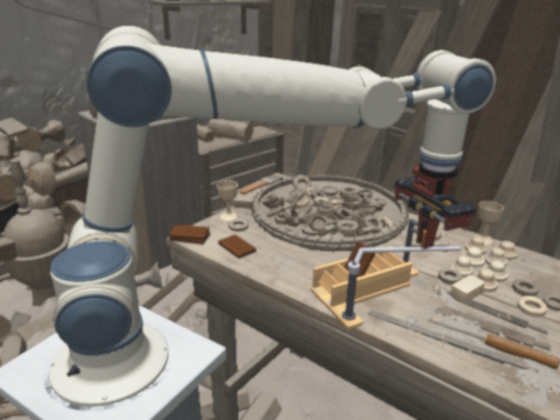

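```bash
python3 - <<'E'
from rb import *
w0=-.2665; r=.182
for dw in np.arange(.4,.96,.05):
    s=state();w=w0-dw+.05;fr=s["ft_force"][:2]@[np.cos(w),np.sin(w)];ft=s["ft_force"][:2]@[-np.sin(w),np.cos(w)]
    r+=np.clip(fr*.0003,-.001,.001)
    p,M=knobpose(w0-dw,r=r,z=.154,sgn=-1); move_l(p,.08,quat(M)); print(round(dw,2),"fr",fr.round(1),"ft",ft.round(1),"r",r)
    if abs(ft)>8: print("stop");break
s=st()
gripper_open();st()
move_l(s["ee_pos"]+[0,0,.09],.15);st()
snap("scene","s3")
E
```

```text
0.4 fr 4.8 ft -1.3 r 0.183
0.45 fr 0.4 ft -0.6 r 0.18311287660243392
0.5 fr -0.9 ft -0.9 r 0.18285594025077642
0.55 fr 0.5 ft -1.0 r 0.18301184288378838
0.6 fr 0.1 ft -1.0 r 0.18303514206484744
0.65 fr 1.2 ft -0.2 r 0.1834063046316273
0.7 fr -0.8 ft -1.2 r 0.1831552007263406
0.75 fr 1.4 ft -0.4 r 0.1835883594191554
0.8 fr -1.9 ft -0.2 r 0.18300610012928803
0.85 fr 3.2 ft -1.1 r 0.18397121775826053
0.9 fr -2.4 ft -1.4 r 0.18325252111933174
0.95 fr 0.8 ft -0.4 r 0.18347877348209016
t 10.47 p [ 0.4242 -0.498   0.154 ] F [ 0.5 -1.8 -0.5] gap 0.0152 j [-0.92  0.24  1.21 -0.    1.7   1.87]
t 11.65 p [ 0.424  -0.4979  0.154 ] F [1.  0.9 0.8] gap 0.0877 j [-0.92  0.24  1.21 -0.    1.7   1.87]
t 12.4 p [ 0.4241 -0.4978  0.2429] F [ 0.1 -0.2 -0.1] gap 0.0881 j [-0.92  0.25  1.04 -0.    1.86  1.87]
```

View pics/s3.png

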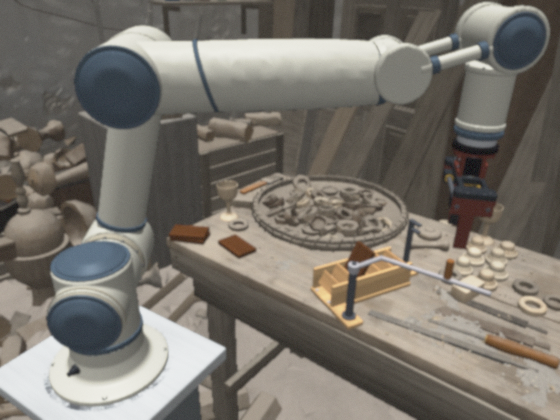

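```bash
sed -i 's/X0=.5628;Y0=-.0132/X0=.5638;Y0=-.0137/' h.py; cat >> rb.py <<'E'
PHI=np.radians(30);UP=np.array([0,0,1.])
def boardframe(u,n): # cols l, w, n
    return np.stack([u,np.cross(u,n),n],1)   # l x n = y(width)
def toolrot(B,sgn,phi=PHI):
    l,w,n=B.T
    # l x n == +y in rack frame
    return frame(np.cos(phi)*n-np.sin(phi)*l, sgn*w)
def tcp_in_board(s=.028,hb=.0134): return np.array([s,0,.007-hb])  # (l,w,n) of TCP rel. board centre; n down
def pickpose(c,zb,u,sgn,s=.028,marg=.0015,phi=PHI):
    B=boardframe(u,-UP);hb=.008*np.cos(phi)+.01*np.sin(phi)+marg
    cc=np.array([c[0],c[1],zb+.007]);t=B@tcp_in_board(s,hb)
    return cc+t,toolrot(B,sgn,phi)
LR=np.array([.4226,0,.9063]);NR=np.array([.9063,0,-.4226])
def rackB(): return boardframe(rackdir(LR),rackdir(NR))
def slotpose(k,up,sgn,tb,phi=PHI,dy=0,dn=0):
    B=rackB();c=R2((-.051+.036*(k-1),dy,.072))+B[:,0]*up+B[:,2]*dn
    return c+B@tb,toolrot(B,sgn,phi)
E
python3 - <<'E'
from rb import *
T=snap("top","t3");m,cs=boards(T)
for c in cs:
    r=cv2.minAreaRect(c);print(r, [plane(T,*b,.014)[:2].round(4) for b in cv2.boxPoints(r)])
tb=tcp_in_board()
u=np.array([.31,.95,0]);u/=np.linalg.norm(u)
u2=np.array([-.40,.917,0]);
def f(q): return None if q is None else np.round(q,2)
for sg in(1,-1):
    for k in(5,4,3):
        for up in(.13,0):
            p,M=slotpose(k,up,sg,tb);print("slot",k,up,sg,p.round(3),f(inverse_kinematics(p,quat(M))))
    for uu in(u,-u):
        p,M=pickpose((.468,.054),0,uu,sg);print("pick",sg,uu.round(2),p.round(3),f(inverse_kinematics(p,quat(M))),f(inverse_kinematics(p+[0,0,.15],quat(M))))
    for uu in(u2,-u2):
        p,M=pickpose((.437,.196),.014,uu,sg);print("stack",sg,uu.round(2),p.round(3),f(inverse_kinematics(p,quat(M))),f(inverse_kinematics(p+[0,0,.15],quat(M))))
E
```

```text
((185.77835083007812, 232.8762969970703), (24.368309020996094, 38.887760162353516), 66.03751373291016) [array([0.4445, 0.2598]), array([0.4869, 0.1667]), array([0.4284, 0.1396]), array([0.3862, 0.2325])]
((377.08819580078125, 221.35292053222656), (26.925277709960938, 22.12331771850586), 30.963754653930664) [array([ 0.4634, -0.2586]), array([ 0.5136, -0.2887]), array([ 0.4775, -0.3492]), array([ 0.4274, -0.3191])]
((240.05003356933594, 221.8500213623047), (36.04996109008789, 21.187259674072266), 18.43494987487793) [array([0.4547, 0.1107]), array([0.5079, 0.0937]), array([0.4784, 0.0031]), array([0.4253, 0.0202])]
slot 5 0.13 1 [ 0.612 -0.376  0.218] [-0.62 -0.12  1.57  0.06  1.08 -1.67]
slot 5 0 1 [ 0.564 -0.348  0.1  ] [-0.63 -0.22  1.87  0.08  0.88 -1.7 ]
slot 4 0.13 1 [ 0.581 -0.357  0.218] [-0.63 -0.22  1.66  0.06  1.09 -1.68]
slot 4 0 1 [ 0.533 -0.329  0.1  ] [-0.64 -0.33  1.96  0.08  0.91 -1.71]
slot 3 0.13 1 [ 0.55  -0.339  0.218] [-0.64 -0.32  1.74  0.07  1.11 -1.69]
slot 3 0 1 [ 0.502 -0.311  0.1  ] [-0.65 -0.45  2.05  0.09  0.94 -1.72]
pick 1 [0.31 0.95 0.  ] [0.477 0.081 0.
[... 495 characters left out ...]
] [-0.63 -0.22  1.87  0.08  0.88  1.44]
slot 4 0.13 -1 [ 0.581 -0.357  0.218] [-0.63 -0.22  1.66  0.06  1.09  1.46]
slot 4 0 -1 [ 0.533 -0.329  0.1  ] [-0.64 -0.33  1.96  0.08  0.91  1.43]
slot 3 0.13 -1 [ 0.55  -0.339  0.218] [-0.64 -0.32  1.74  0.07  1.11  1.45]
slot 3 0 -1 [ 0.502 -0.311  0.1  ] [-0.65 -0.45  2.05  0.09  0.94  1.42]
pick -1 [0.31 0.95 0.  ] [0.477 0.081 0.013] [ 0.37  0.16  1.63 -0.4   1.69  0.71] [ 0.37  0.05  1.47 -0.43  1.94  0.6 ]
pick -1 [-0.31 -0.95 -0.  ] [0.459 0.027 0.013] None None
stack -1 [-0.4   0.92  0.  ] [0.426 0.222 0.027] [ 0.75 -0.02  1.8  -0.49  1.56  0.39] [ 0.75 -0.12  1.62 -0.51  1.8   0.26]
stack -1 [ 0.4  -0.92 -0.  ] [0.448 0.17  0.027] None None
```

```bash
cat >> rb.py <<'E'
def wboards(i,z,minA=400):
    hsv=cv2.cvtColor(i["frame"],cv2.COLOR_BGR2HSV)
    m=(((hsv[...,0]<14)|(hsv[...,0]>172))&(hsv[...,1]>150)&(hsv[...,2]>30)).astype(np.uint8)*255
    m[300:]=0
    cs,_=cv2.findContours(m,cv2.RETR_EXTERNAL,cv2.CHAIN_APPROX_NONE);out=[]
    for c in cs:
        if cv2.contourArea(c)<minA: continue
        P=np.array([fplane(i,*p[0],z)[:2] for p in c]).astype(np.float32)
        r=cv2.minAreaRect(P*1000);out.append((np.array(r[0])/1000,np.array(r[1]),r[2],np.round(cv2.boxPoints(r)/1000,4)))
    return out
E
python3 - <<'E'
from rb import *
u=-np.array([.31,.95,0]);u/=np.linalg.norm(u)
p,M=pickpose((.468,.054),0,u,1)
move_to(p+[0,0,.25],quat(M));st()
i=snap("wrist","w4")
for r in wboards(i,.014): print(r)
E
```

```text
t 14.39 p [0.4595 0.027  0.2634] F [0.5 0.  0.7] gap 0.0876 j [-0.4  -0.38  1.68  0.54  1.85  0.07]
(array([0.46543878, 0.05635407]), array([95.00388336, 56.39105988]), 71.96408081054688, array([[0.4239, 0.0199],
       [0.4775, 0.0025],
       [0.507 , 0.0928],
       [0.4533, 0.1103]], dtype=float32))
(array([0.43517697, 0.19987268]), array([ 64.55979156, 106.54088593]), 25.146800994873047, array([[0.3833, 0.2344],
       [0.4286, 0.1379],
       [0.487 , 0.1654],
       [0.4418, 0.2618]], dtype=float32))
```

View pics/w4.png

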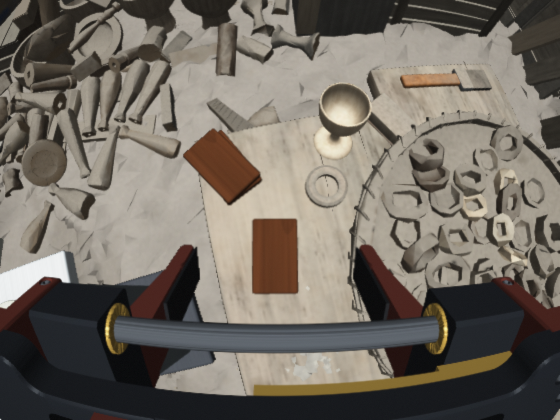

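```bash
python3 - <<'E'
from rb import *
a=np.radians(71.8);u=-np.array([np.cos(a),np.sin(a),0])
p,M=pickpose((.4662,.056),0,u,1)
move_to(p+[0,0,.06],quat(M));move_l(p,.08,quat(M));st();snap("scene","s5")
close();st();hold(.2)
move_l(p+[0,0,.12],.12,quat(M));st();snap("scene","s6");snap("wrist","w6")
E
```

```text
t 16.12 p [0.4576 0.0294 0.0134] F [-0.1  0.6  0.2] gap 0.0876 j [-0.4  -0.28  2.05  0.53  1.44 -0.17]
t 16.73 p [0.4575 0.0294 0.0135] F [-0.2 -0.   0.1] gap 0.0598 j [-0.4  -0.28  2.05  0.53  1.44 -0.17]
t 18.07 p [0.457  0.0295 0.1324] F [-0.2  0.2 -0.3] gap 0.0594 j [-0.4  -0.38  1.91  0.52  1.65 -0.05]
```

View pics/s6.png

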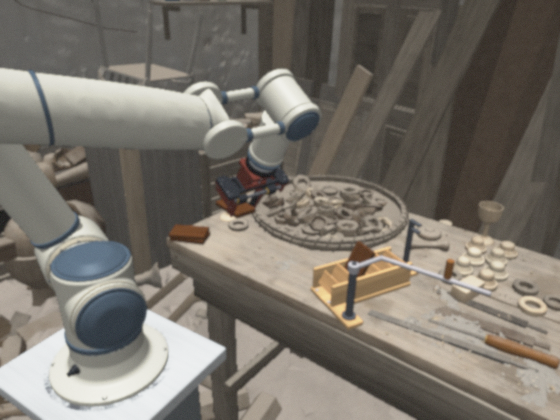

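View pics/w6.png

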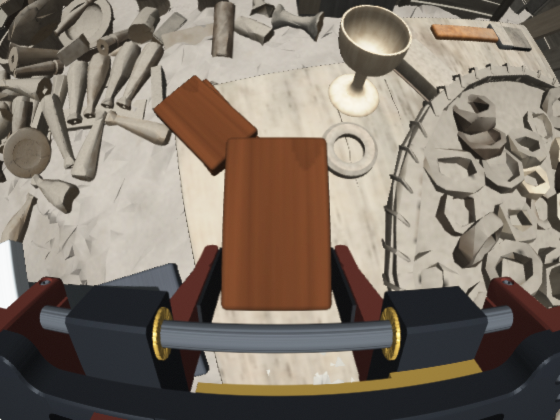

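```bash
cat >> rb.py <<'E'
def heldcheck(i,ee_pos,ee_q,tb,sgn,phi=PHI):
    # predicted corners of the up face (n=-7) of the held board in the wrist image
    M=mat(ee_q);c,s=np.cos(phi),np.sin(phi)
    y=sgn*M[:,1];z=M[:,2];# z=c n - s l ; l x n = y
    e=np.cross(z,y) ; 
    # orthonormal: l = -s z + c e', n = c z + s e'
    for ee in(e,-e):
        l=-s*z+c*ee;n=c*z+s*ee
        if np.cross(l,n)@y>0: break
    B=np.stack([l,y,n],1);ctr=ee_pos-B@tb
    pr=[fproj(i,ctr+B@np.array([a*.05,b*.03,-.007])) for a,b in((1,1),(1,-1),(-1,-1),(-1,1))]
    return np.round(pr,1),B,ctr
E
python3 - <<'E'
from rb import *
i=dict(np.load("pics/w6.npz"));s=state()
tb=tcp_in_board()
pr,B,ctr=heldcheck(i,s["ee_pos"],s["ee_rot"],tb,1);print(pr,B.round(3),ctr)
hsv=cv2.cvtColor(i["frame"],cv2.COLOR_BGR2HSV)
m=(((hsv[...,0]<14)|(hsv[...,0]>172))&(hsv[...,1]>150)&(hsv[...,2]>30)).astype(np.uint8)*255
for v in(160,200,240,280,300):
    x=np.where(m[v,215:340])[0]+215;print(v,x.min(),x.max())
for u in(250,275,300):
    x=np.where(m[:330,u])[0];print(u,x.min(),x.max())
E
```

```text
[[335.1 311.5]
 [222.4 311.6]
 [228.1 136.8]
 [329.2 137. ]] [[-0.312  0.95  -0.002]
 [-0.95  -0.312  0.001]
 [-0.    -0.002 -1.   ]] [0.46573246 0.05615439 0.12594568]
160 215 325
200 225 327
240 223 328
280 222 330
300 222 329
250 124 308
275 139 309
300 139 309
```

```bash
cat >> rb.py <<'E'
def down(k,tb,sgn,ups,f0,lim=6,dy=0,dn=0,speed=.06):
    for up in ups:
        p,M=slotpose(k,up,sgn,tb,dy=dy,dn=dn);move_l(p,speed,quat(M))
        s=state();f=s["ft_force"]-f0
        B=rackB();print("up",round(up,4),"F l,w,n",(B.T@f).round(1),"gap",round(s["finger_gap"],4))
        if np.linalg.norm(f)>lim: print("contact");return up
    return up
E
python3 - <<'E'
from rb import *
tb=tcp_in_board()
s=state();move_l(s["ee_pos"]+[0,0,.12],.2)
p,M=slotpose(5,.15,1,tb);move_to(p,quat(M));s=st()
np.save("f0.npy",s["ft_force"])
down(5,tb,1,[.12,.1,.09],s["ft_force"])
snap("wrist","w7");snap("scene","s7");snap("top","t7")
E
```

```text
t 20.51 p [ 0.619  -0.3793  0.2353] F [-0.2  0.6 -0.3] gap 0.0595 j [-0.62 -0.1   1.52  0.06  1.11 -1.67]
up 0.12 F l,w,n [ 0.7 -0.4  0.8] gap 0.0598
up 0.1 F l,w,n [-0.8 -0.9  0.1] gap 0.06
up 0.09 F l,w,n [ 0.4 -0.5 -0.6] gap 0.0595
```

View pics/w7.png

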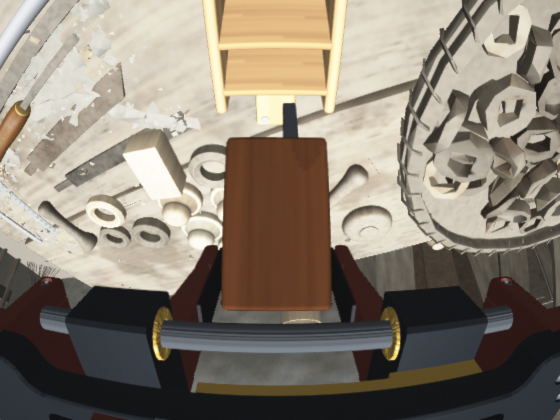

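View pics/s7.png

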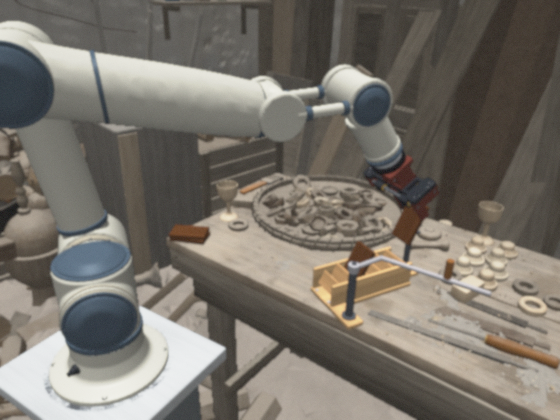

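```bash
python3 - <<'E'
from rb import *
tb=tcp_in_board();f0=np.load("f0.npy")
down(5,tb,1,[.07,.055,.045,.038,.032,.026],f0)
snap("wrist","w8");snap("scene","s8")
E
```

```text
up 0.07 F l,w,n [-0.   0.9  1.1] gap 0.0597
up 0.055 F l,w,n [0.9 0.5 0.4] gap 0.06
up 0.045 F l,w,n [-0.  -0.8  0.5] gap 0.0598
up 0.038 F l,w,n [ 0.6 -0.5  0.3] gap 0.0596
up 0.032 F l,w,n [ 0.  -1.1  0.3] gap 0.0596
up 0.026 F l,w,n [-0.1 -1.1  0.6] gap 0.0596
```

View pics/s8.png

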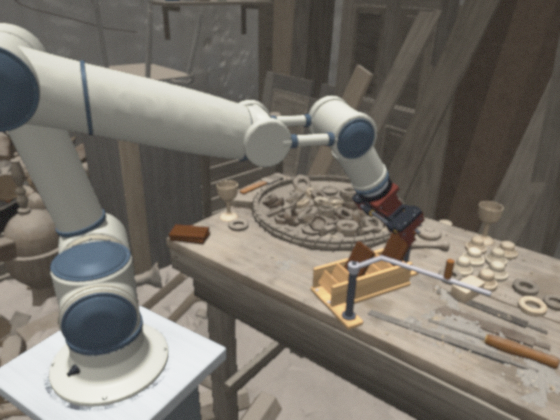

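View pics/w8.png

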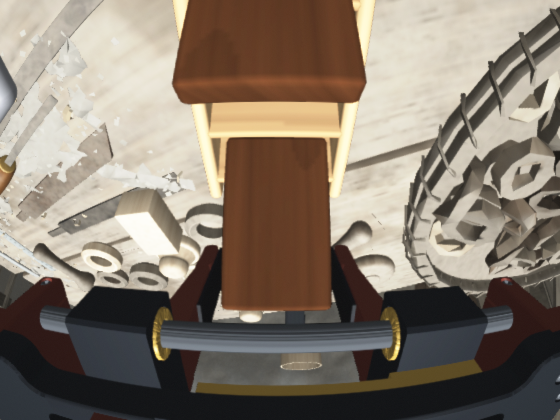

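```bash
python3 - <<'E'
from rb import *
i=dict(np.load("pics/w8.npz"));V=i["view"];c=-V[:3,:3].T@V[:3,3]
s=state();M=mat(s["ee_rot"]);print("cam in tool",M.T@(c-s["ee_pos"]), "axis in tool",M.T@(-V[2,:3]))
B=rackB();
for k in(5,4,3):
    ctr=R2((-.051+.036*(k-1),0,.072)); cc=c+ (ctr+B@tcp_in_board()-s["ee_pos"])
    ra=R2((-.015,0,.072));print(k,"cam rel racked_a top (l,w,n)",(B.T@(cc-ra)-[.05,0,0]).round(3), "z",cc[2])
# nearest depth
print(np.min(i["depth"][:100,170:370][i["depth"][:100,170:370]>0]))
E
```

```text
cam in tool [ 0.08261858  0.00020382 -0.1550341 ] axis in tool [-0.29311127  0.00122775  0.95607755]
5 cam rel racked_a top (l,w,n) [ 0.03   0.    -0.084] z 0.17968336018832015
4 cam rel racked_a top (l,w,n) [ 0.014  0.    -0.117] z 0.17968336018832015
3 cam rel racked_a top (l,w,n) [-0.001  0.    -0.149] z 0.17968336018832015
0.08681526
```

```bash
python3 - <<'E'
from rb import *
tb=tcp_in_board();f0=np.load("f0.npy")
down(5,tb,1,[.02,.015,.011,.008,.006,.004,.0025,.001,-.0005,-.002],f0,lim=5,speed=.04)
snap("wrist","w9");snap("scene","s9")
E
```

```text
up 0.02 F l,w,n [0.  0.6 0.2] gap 0.0595
up 0.015 F l,w,n [-0.1 -0.8  0.3] gap 0.0598
up 0.011 F l,w,n [-0.8 -1.3  0.4] gap 0.0601
up 0.008 F l,w,n [ 0.2 -0.1 -0.5] gap 0.0603
up 0.006 F l,w,n [ 0.3 -0.2 -0.6] gap 0.0595
up 0.004 F l,w,n [ 0.5 -0.7 -0.3] gap 0.0597
up 0.0025 F l,w,n [ 0.8 -0.4  0.4] gap 0.0597
up 0.001 F l,w,n [ 0.1 -0.3  0.8] gap 0.0601
up -0.0005 F l,w,n [ 2.2 -0.  -0.4] gap 0.0598
up -0.002 F l,w,n [ 5.9  0.5 -0.6] gap 0.06
contact
```

View pics/w9.png

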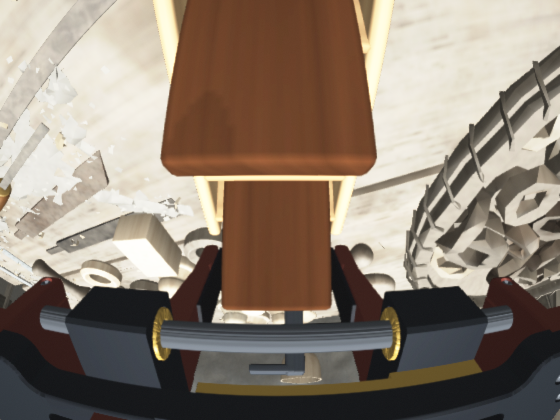

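```bash
cat >> rb.py <<'E'
def release(k,tb,sgn):
    p,M=slotpose(k,-.0003,sgn,tb);move_l(p,.03,quat(M));gripper_open();st()
    z=M[:,2];move_l(p-z*.14,.15,quat(M));st()
E
python3 - <<'E'
from rb import *
tb=tcp_in_board();release(5,tb,1);snap("wrist","w10")
u=np.array([.4,-.917,0]);p,M=pickpose((.437,.196),.014,u,1)
move_to(p+[0,0,.22],quat(M));st()
i=snap("wrist","w11");snap("scene","s11");snap("top","t11")
for r in wboards(i,.028): print(r)
E
```

```text
t 27.73 p [ 0.5643 -0.3476  0.0997] F [-0.8 -0.1  0.7] gap 0.0875 j [-0.63 -0.22  1.88  0.08  0.88 -1.7 ]
t 28.82 p [ 0.495  -0.3069  0.2131] F [-0.5  0.6 -1.2] gap 0.0879 j [-0.65 -0.51  1.89  0.08  1.16 -1.7 ]
t 30.59 p [0.4484 0.1699 0.2472] F [-0.4 -1.2 -0.1] gap 0.0879 j [-0.04 -0.14  1.51  0.51  1.97 -0.3 ]
(array([0.43487268, 0.19796982]), array([63.09798431, 97.0349884 ]), 23.619367599487305, array([[0.3865, 0.2298],
       [0.4254, 0.1409],
       [0.4832, 0.1662],
       [0.4443, 0.2551]], dtype=float32))
```

View pics/w10.png

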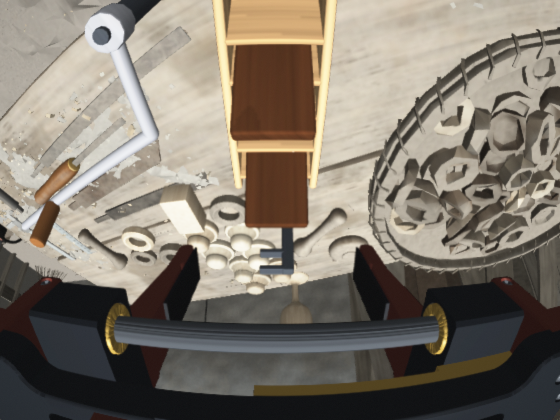

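View pics/s11.png

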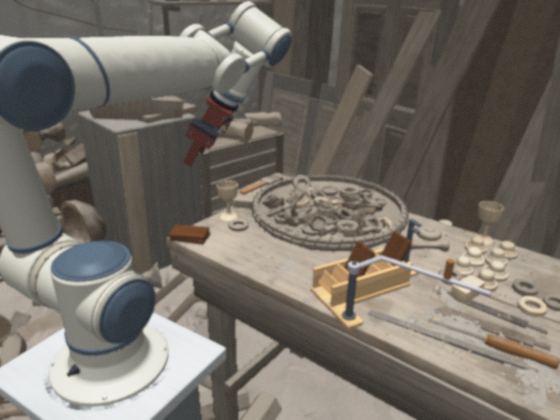

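View pics/w11.png

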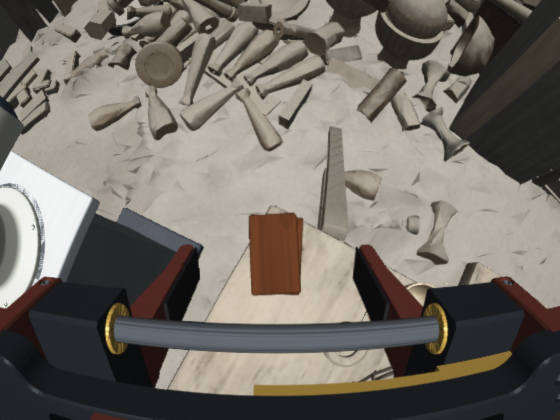

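```bash
python3 - <<'E'
from h import *
i=dict(np.load("pics/w11.npz"));f=i["frame"][200:305,235:320];cv2.imwrite("pics/w11z.png",cv2.convertScaleAbs(cv2.resize(f,None,fx=6,fy=6,interpolation=cv2.INTER_CUBIC)[:600],alpha=1.6,beta=15))
i=dict(np.load("pics/t11.npz"));f=i["frame"][205:260,155:215];cv2.imwrite("pics/t11z.png",cv2.convertScaleAbs(cv2.resize(f,None,fx=9,fy=9,interpolation=cv2.INTER_CUBIC),alpha=1.6,beta=15))
E
```

```text
(no output)
```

View pics/w11z.png

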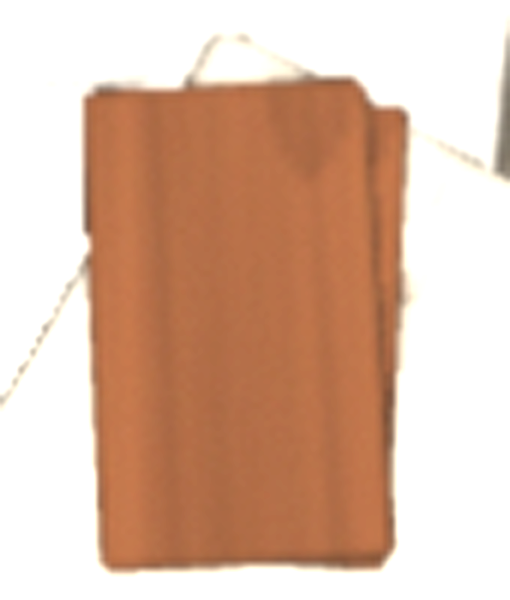

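View pics/t11z.png

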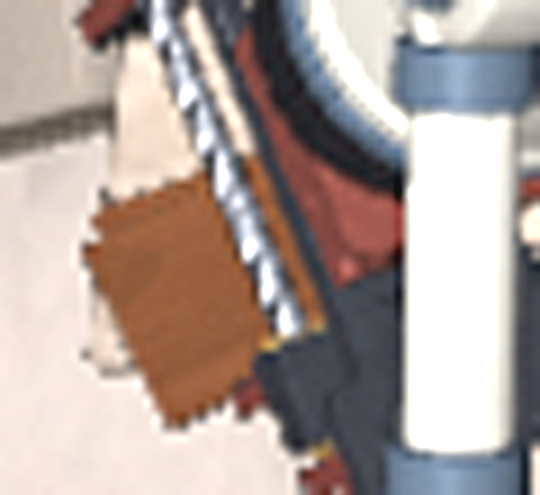

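```bash
python3 - <<'E'
from rb import *
i=dict(np.load("pics/w11.npz"))
C=[fplane(i,235+u/6-.5,200+v/6-.5,.028)[:2] for u,v in((85,93),(362,80),(392,565),(103,568))]
C=np.array(C);print(C.round(4),np.linalg.norm(np.diff(C,axis=0),axis=1));c=C.mean(0)
l=(C[2]+C[3]-C[0]-C[1]);a=np.arctan2(l[1],l[0]);print(c,np.degrees(a))
D=np.array([fplane(i,235+u/6-.5,200+v/6-.5,.014)[:2] for u,v in ((405,108),(403,300))]);print("low right",D)
np.savez("stk.npz",c=c,a=a)
u=np.array([np.cos(a),np.sin(a),0])
p,M=pickpose(c,.0145,u,1)
move_to(p+[0,0,.06],quat(M));st();snap("wrist","w12")
i=dict(np.load("pics/w12.npz"))
B=boardframe(u,-UP);cc=np.array([*c,.021])
print([fproj(i,cc+B@np.array([x*.05,y*.03,-.007])).round(0) for x,y in((1,1),(1,-1),(-1,-1),(-1,1))])
E
```

```text
[[0.3855 0.2279]
 [0.4368 0.2534]
 [0.4814 0.1644]
 [0.4287 0.1407]] [0.05732034 0.09949156 0.05777557]
[0.43309824 0.19662616] -63.51539719153761
low right [[0.4472017  0.25458969]
 [0.46276064 0.2164552 ]]
t 31.43 p [0.4463 0.1716 0.0895] F [-0.4 -0.2  0.9] gap 0.088 j [-0.03 -0.07  1.73  0.46  1.73 -0.47]
[array([317., 305.]), array([234., 305.]), array([237., 172.]), array([315., 173.])]
```

View pics/w12.png

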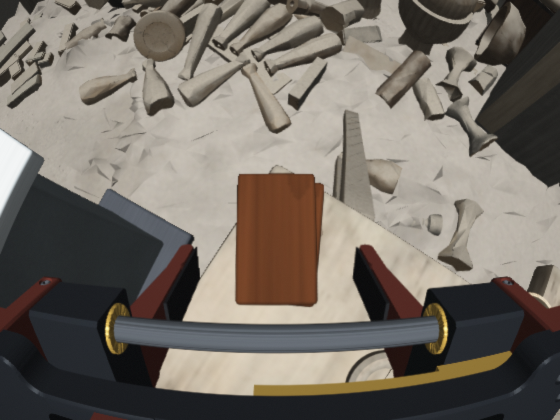

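```bash
python3 - <<'E'
from rb import *
d=np.load("stk.npz");c,a=d["c"],float(d["a"]);u=np.array([np.cos(a),np.sin(a),0])
p,M=pickpose(c,.0145,u,1)
move_l(p,.08,quat(M));st();close();st();hold(.2)
move_l(p+[0,0,.12],.12,quat(M));s=st();i=snap("wrist","w13")
print(heldcheck(i,s["ee_pos"],s["ee_rot"],tcp_in_board(),1)[0])
E
```

```text
t 32.38 p [0.4459 0.1716 0.0283] F [ 1.   0.6 -0.2] gap 0.0879 j [-0.03 -0.02  1.79  0.46  1.63 -0.52]
t 32.92 p [0.4457 0.1716 0.0282] F [-0.2 -0.7  2.2] gap 0.0598 j [-0.03 -0.02  1.79  0.46  1.63 -0.52]
t 34.27 p [0.4452 0.1715 0.1469] F [ 1.1  0.7 -1.3] gap 0.0596 j [-0.03 -0.11  1.66  0.47  1.83 -0.42]
[[333.5 313.2]
 [220.8 313.2]
 [226.6 138.2]
 [327.9 138.3]]
```

View pics/w13.png

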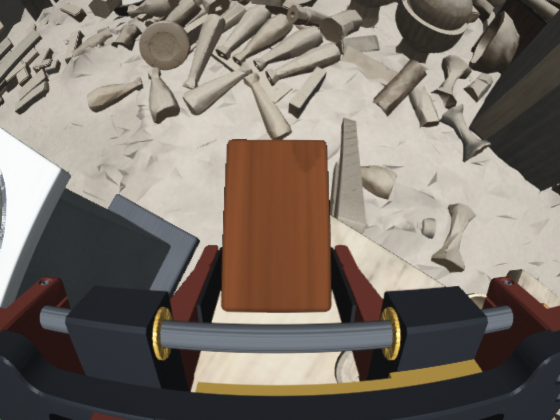

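```bash
python3 - <<'E'
from rb import *
tb=tcp_in_board()
s=state();move_l(s["ee_pos"]+[0,0,.12],.2)
p,M=slotpose(4,.15,1,tb);move_to(p,quat(M));s=st();f0=s["ft_force"]
np.save("f0.npy",f0)
up=down(4,tb,1,[.12,.09,.075,.06,.05,.044,.038,.032,.026,.021],f0,lim=5)
snap("wrist","w14");snap("scene","s14")
E
```

```text
t 37.02 p [ 0.5883 -0.361   0.2358] F [ 0.7  0.2 -0.4] gap 0.06 j [-0.63 -0.2   1.61  0.06  1.12 -1.68]
up 0.12 F l,w,n [ 0.1 -0.1 -0.3] gap 0.0598
up 0.09 F l,w,n [-0.8  0.3  0.1] gap 0.0594
up 0.075 F l,w,n [-0.3 -0.8  0.6] gap 0.0598
up 0.06 F l,w,n [ 0.3 -0.7 -0.8] gap 0.0598
up 0.05 F l,w,n [-0.3 -0.2  0.2] gap 0.0598
up 0.044 F l,w,n [-0.8 -0.2 -0. ] gap 0.0593
up 0.038 F l,w,n [ 0.4 -0.2 -0.4] gap 0.0595
up 0.032 F l,w,n [-0.6 -0.8 -1.6] gap 0.0594
up 0.026 F l,w,n [ 0.6 -1.  -0.4] gap 0.0598
up 0.021 F l,w,n [-0.2 -0.3 -0. ] gap 0.0596
```

View pics/s14.png

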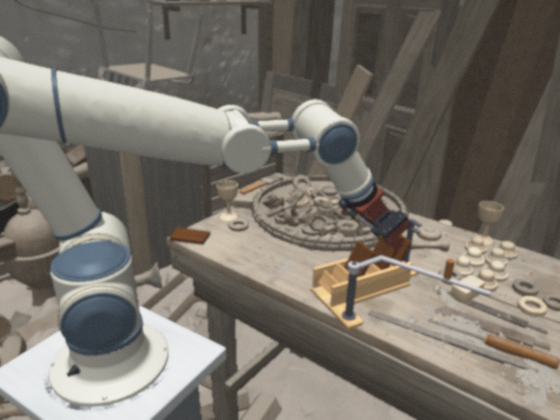

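View pics/w14.png

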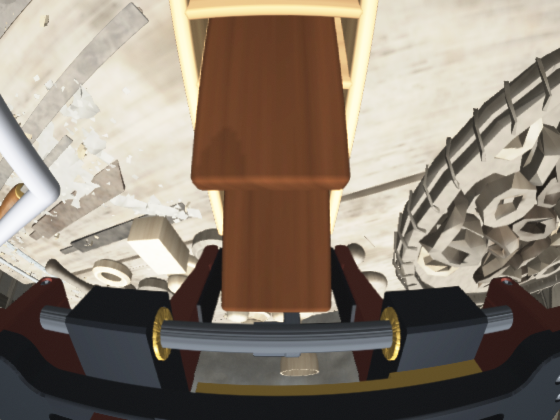

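```bash
python3 - <<'E'
from rb import *
tb=tcp_in_board();f0=np.load("f0.npy")
down(4,tb,1,[.015,.011,.008,.006,.004,.0025,.001,-.0005,-.002],f0,lim=5,speed=.04)
release(4,tb,1);snap("wrist","w15")
d=np.load("stk.npz");c,a=d["c"],float(d["a"]);u=np.array([np.cos(a),np.sin(a),0])
p,M=pickpose(c,0,u,1)
move_to(p+[0,0,.15],quat(M));st()
i=snap("wrist","w16");snap("scene","s16")
for r in wboards(i,.014): print(r)
E
```

```text
up 0.015 F l,w,n [-1.3 -0.9 -0.3] gap 0.0596
up 0.011 F l,w,n [-0.3 -0.8  0.1] gap 0.0595
up 0.008 F l,w,n [-0.3 -0.5 -1.4] gap 0.0601
up 0.006 F l,w,n [-0.1 -1.6  0. ] gap 0.0595
up 0.004 F l,w,n [-0.2 -0.2 -1.1] gap 0.0597
up 0.0025 F l,w,n [-0.7 -0.5  0.4] gap 0.0597
up 0.001 F l,w,n [-0.3 -0.4 -0.2] gap 0.0597
up -0.0005 F l,w,n [-0.  -1.6 -0.4] gap 0.0596
up -0.002 F l,w,n [ 2.2 -0.6 -1. ] gap 0.06
t 43.98 p [ 0.5333 -0.3294  0.0998] F [ 0.6  0.4 -0.9] gap 0.088 j [-0.64 -0.33  1.96  0.08  0.91 -1.71]
t 45.06 p [ 0.464  -0.2887  0.2132] F [0.6 0.4 0.2] gap 0.088 j [-0.67 -0.62  1.96  0.08  1.2  -1.71]
t 46.77 p [0.4458 0.1711 0.1634] F [-0.8 -0.4 -0.2] gap 0.0879 j [-0.03 -0.11  1.63  0.48  1.85 -0.41]
(array([0.43714267, 0.19889282]), array([57.20490265, 96.88628387]), 20.02346420288086, array([[0.3937, 0.2346],
       [0.4269, 0.1436],
       [0.4806, 0.1632],
       [0.4474, 0.2542]], dtype=float32))
```

View pics/w15.png

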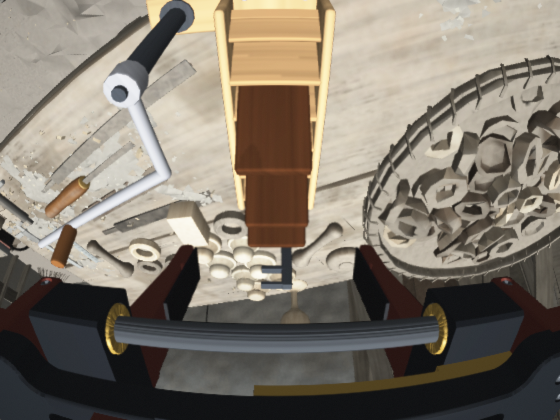

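View pics/w16.png

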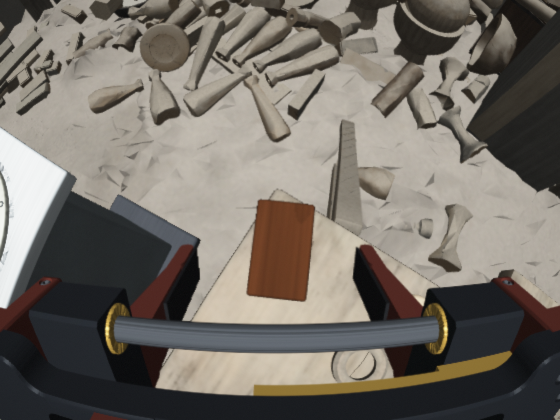

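View pics/s16.png

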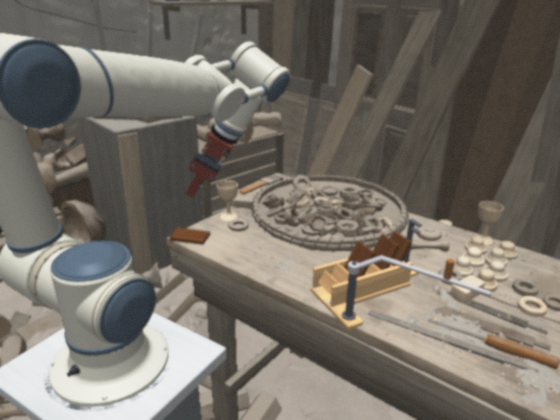

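```bash
python3 - <<'E'
from rb import *
a=np.radians(-69.97);u=np.array([np.cos(a),np.sin(a),0]);S=.038
tb=tcp_in_board(S)
p,M=pickpose((.4371,.1989),0,u,1,s=S)
for up in(.15,0):
    q,N=slotpose(3,up,1,tb);print(inverse_kinematics(q,quat(N)))
move_to(p+[0,0,.05],quat(M));move_l(p,.08,quat(M));st();close();st();hold(.2)
move_l(p+[0,0,.12],.12,quat(M));s=st();i=snap("wrist","w17")
print(heldcheck(i,s["ee_pos"],s["ee_rot"],tb,1)[0])
E
```

```text
[-0.63457807 -0.28607771  1.66736672  0.064657    1.15270236 -1.68165195]
[-0.65096095 -0.44055485  2.02671385  0.08419564  0.94959475 -1.71792373]
t 48.13 p [0.45   0.1632 0.013 ] F [-0.4 -0.   0.8] gap 0.0881 j [-0.06 -0.04  1.84  0.48  1.57 -0.47]
t 48.68 p [0.4502 0.1632 0.0135] F [-0.   0.1  0.9] gap 0.0597 j [-0.06 -0.04  1.84  0.48  1.57 -0.47]
t 50.03 p [0.4497 0.1632 0.1324] F [-0.1  0.4 -1.5] gap 0.0596 j [-0.06 -0.14  1.71  0.49  1.77 -0.36]
[[333.7 294.6]
 [221.3 294.6]
 [227.8 123.3]
 [327.1 123.5]]
```

View pics/w17.png

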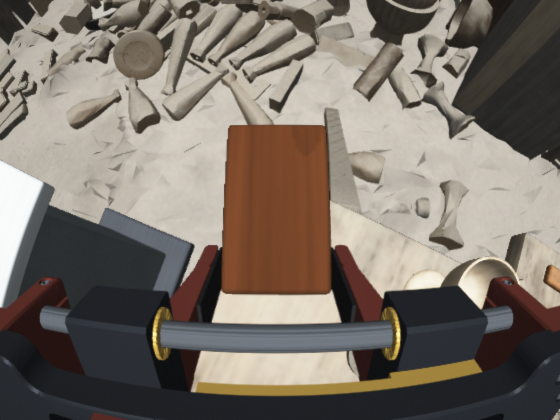

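```bash
python3 - <<'E'
from rb import *
tb=tcp_in_board(.038)
s=state();move_l(s["ee_pos"]+[0,0,.12],.2)
p,M=slotpose(3,.15,1,tb);move_to(p,quat(M));s=st();f0=s["ft_force"]
np.save("f0.npy",f0)
up=down(3,tb,1,[.12,.09,.075,.06,.05,.044,.038,.032,.026,.021],f0,lim=5)
snap("wrist","w18");snap("scene","s18")
E
```

```text
t 52.68 p [ 0.5609 -0.3449  0.2447] F [-0.6  0.3 -1.5] gap 0.0597 j [-0.63 -0.29  1.67  0.07  1.15 -1.68]
up 0.12 F l,w,n [ 1.4 -0.7  0.9] gap 0.0598
up 0.09 F l,w,n [ 0.9 -0.   0.8] gap 0.0597
up 0.075 F l,w,n [ 0.5 -0.2 -0.3] gap 0.0597
up 0.06 F l,w,n [ 0.8 -0.6  0.7] gap 0.0596
up 0.05 F l,w,n [0.9 0.7 0.4] gap 0.0592
up 0.044 F l,w,n [ 1.1 -0.1  0.1] gap 0.0595
up 0.038 F l,w,n [1.6 0.2 0.7] gap 0.0597
up 0.032 F l,w,n [ 1.  -0.2 -0.5] gap 0.0599
up 0.026 F l,w,n [ 0.5 -0.4  0.6] gap 0.0594
up 0.021 F l,w,n [ 1.4 -0.4  0.4] gap 0.0598
```

View pics/w18.png

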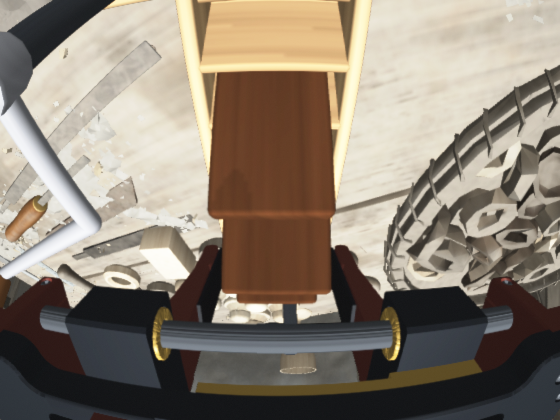

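View pics/s18.png

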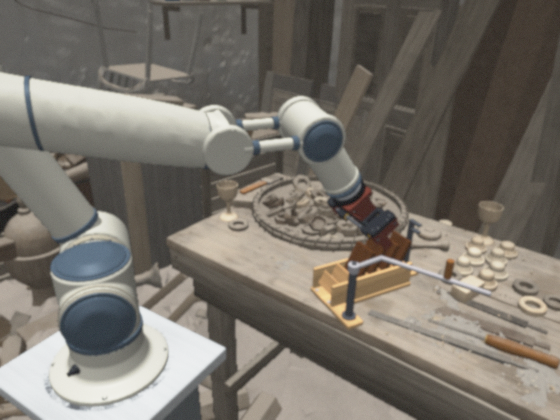

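```bash
python3 - <<'E'
from rb import *
tb=tcp_in_board(.038);f0=np.load("f0.npy")
down(3,tb,1,[.015,.011,.008,.006,.004,.0025,.001,-.0005,-.002],f0,lim=5,speed=.04)
release(3,tb,1);snap("wrist","w19")
# off to above the knob
w=-.2665-.95;p,M=knobpose(w,r=.182,z=.25,sgn=-1)
print(HINGE,inverse_kinematics(p,quat(M)))
move_l(state()["ee_pos"]+[0,0,.08],.2)
move_to(p,quat(M));st();snap("top","t19");snap("scene","s19")
E
```

```text
up 0.015 F l,w,n [1.  0.2 0.4] gap 0.0598
up 0.011 F l,w,n [ 1.1 -0.7  0.4] gap 0.0597
up 0.008 F l,w,n [ 0.3 -0.1  0.1] gap 0.0593
up 0.006 F l,w,n [ 0.7 -0.2 -1. ] gap 0.0595
up 0.004 F l,w,n [ 2.1 -0.1 -0.7] gap 0.0597
up 0.0025 F l,w,n [1.4 0.2 0.4] gap 0.0593
up 0.001 F l,w,n [1.8 0.8 0.5] gap 0.0594
up -0.0005 F l,w,n [1.7 0.5 0.1] gap 0.0594
up -0.002 F l,w,n [3.8 0.6 0. ] gap 0.0597
t 59.63 p [ 0.5059 -0.3133  0.1089] F [0.7 0.6 0.3] gap 0.088 j [-0.65 -0.44  2.03  0.08  0.95 -1.72]
t 60.72 p [ 0.4366 -0.2726  0.2223] F [-0.1 -0.3 -0.6] gap 0.0878 j [-0.68 -0.72  2.    0.09  1.25 -1.72]
[ 0.361016   -0.32672217  0.135     ] [-9.16761109e-01  2.45802802e-01  1.02451756e+00 -4.44089210e-16
  1.87127229e+00  1.87053522e+00]
t 64.31 p [ 0.4242 -0.4973  0.2503] F [-0.2  0.6  0.1] gap 0.0875 j [-0.92  0.25  1.02  0.    1.87  1.87]
```

View pics/w19.png

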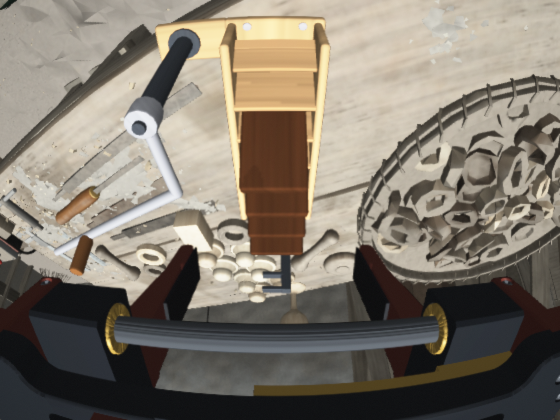

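View pics/s19.png

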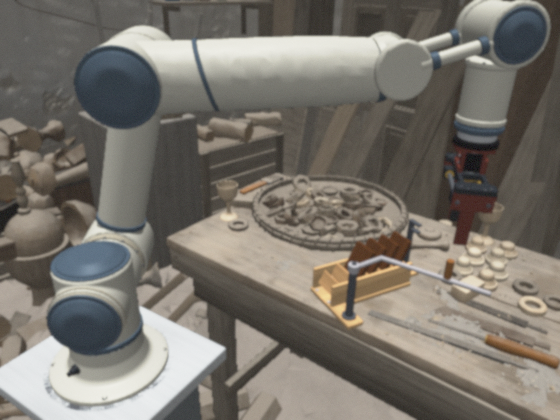

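View pics/t19.png

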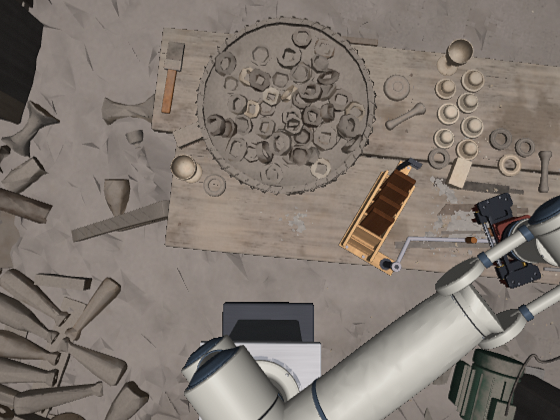

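```bash
python3 - <<'E'
from rb import *
T=dict(np.load("pics/t19.npz"));W=unproj(T);z=W[...,2]
for k in range(1,6):
    c=R2((-.051+.036*(k-1),0,.072))+rackdir(LR)*.05;u,v=proj(T,c).astype(int);print(k,z[v-3:v+4,u-3:u+4].max().round(4))
w=-.2665-.95
p=np.array([.4241,-.4979,.154]);_,M=knobpose(w,sgn=-1)
move_l([*p[:2],.25],.1,quat(M));move_l(p,.1,quat(M));st();close();s=st()
d=s["ee_pos"][:2]-HINGE[:2];w=np.arctan2(d[1],d[0]);r=np.linalg.norm(d);print(w,r)
for n in range(17):
    w+=.05
    p,M=knobpose(w,r=r,z=.154,sgn=-1);move_l(p,.08,quat(M))
    s=state();f=s["ft_force"][:2];fr=f@[np.cos(w),np.sin(w)];ft=f@[-np.sin(w),np.cos(w)]
    print(round(w,3),"fr",fr.round(1),"ft",ft.round(1),"r",round(r,4))
    r+=np.clip(fr*.0003,-.001,.001)
    if abs(ft)>6: print("stop");break
np.savez("bar.npz",w=w,r=r)
snap("scene","s20")
E
```

```text
1 1.3468
2 0.1216
3 0.122
4 0.1218
5 0.1198
t 65.77 p [ 0.4244 -0.4982  0.1551] F [-0.3  0.6 -0.2] gap 0.088 j [-0.92  0.23  1.21  0.    1.7   1.87]
t 66.88 p [ 0.4241 -0.4979  0.154 ] F [ 1.   0.5 -0.8] gap 0.0157 j [-0.92  0.24  1.21 -0.    1.7   1.87]
-1.2178545024046765 0.1824207484248386
-1.168 fr -0.4 ft 0.3 r 0.1824
-1.118 fr -0.0 ft 0.4 r 0.1823
-1.068 fr -0.3 ft 1.4 r 0.1823
-1.018 fr -1.0 ft 0.9 r 0.1822
-0.968 fr -1.0 ft 1.0 r 0.1819
-0.918 fr 3.1 ft 1.4 r 0.1816
-0.868 fr -3.2 ft -0.2 r 0.1825
-0.818 fr 1.7 ft 1.2 r 0.1815
-0.768 fr -2.2 ft 1.6 r 0.182
-0.718 fr 1.4 ft 1.5 r 0.1814
-0.668 fr -2.3 ft 0.6 r 0.1818
-0.618 fr 2.5 ft 0.6 r 0.1811
-0.568 fr -2.3 ft 0.3 r 0.1819
-0.518 fr 0.5 ft 0.2 r 0.1812
-0.468 fr 1.1 ft 0.7 r 0.1813
-0.418 fr -2.4 ft 1.2 r 0.1817
-0.368 fr 0.0 ft 1.1 r 0.181
```

View pics/s20.png

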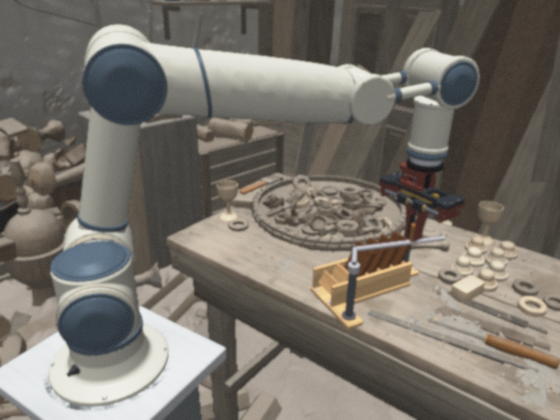

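```bash
python3 - <<'E'
from rb import *
d=np.load("bar.npz");w=float(d["w"]);r=.1813
for n in range(60):
    w+=.04 if w<-.2 else .012
    p,M=knobpose(w,r=r,z=.154,sgn=-1);move_l(p,.05,quat(M))
    s=state();f=s["ft_force"][:2];fr=f@[np.cos(w),np.sin(w)];ft=f@[-np.sin(w),np.cos(w)]
    print(round(w,3),"fr",fr.round(1),"ft",ft.round(1))
    r+=np.clip(fr*.0001,-.0005,.0005)
    if abs(ft)>6: print("stop");break
    if w>.1: print("limit");break
np.savez("bar.npz",w=w,r=r)
snap("scene","s21");snap("wrist","w21");snap("top","t21");st()
E
```

```text
-0.328 fr 0.1 ft 0.4
-0.288 fr -1.9 ft 0.5
-0.248 fr -1.0 ft 0.9
-0.208 fr -0.7 ft 1.4
-0.168 fr -0.3 ft 0.9
-0.156 fr 0.3 ft 0.6
-0.144 fr -0.1 ft -0.1
-0.132 fr 0.8 ft 1.1
-0.12 fr -0.1 ft 0.4
-0.108 fr 0.5 ft 0.3
-0.096 fr -1.2 ft 0.8
-0.084 fr 1.4 ft -6.0
-0.072 fr 1.2 ft -12.6
stop
t 75.07 p [ 0.5412 -0.3431  0.154 ] F [  2.  -11.3  -2.5] gap 0.0155 j [-0.62  0.2   1.25 -0.    1.69  1.03]
```

View pics/s21.png

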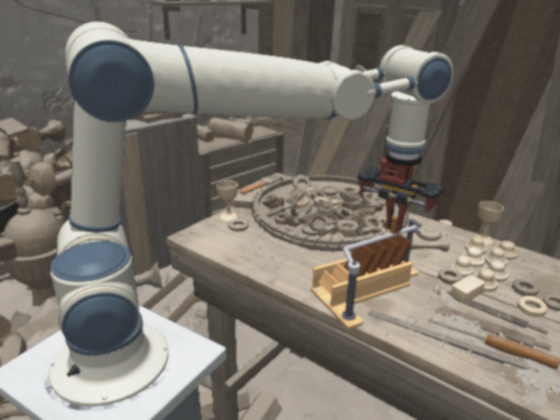

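View pics/w21.png

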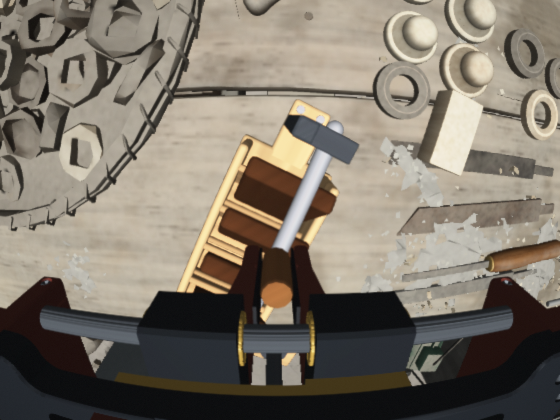

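```bash
python3 - <<'E'
from rb import *
d=np.load("bar.npz");r=float(d["r"])
p,M=knobpose(-.088,r=r,z=.154,sgn=-1);move_l(p,.03,quat(M));st()
gripper_open();st()
move_l(p+[0,0,.12],.1,quat(M));st();snap("wrist","w22")
p,M=knobpose(-1.1,r=.182,z=.3,sgn=-1)
move_to(p+[0.05,-.1,0],quat(M));st();snap("scene","s22");snap("top","t22")
T=dict(np.load("pics/t22.npz"));f=T["frame"];cv2.imwrite("pics/t22z.png",cv2.resize(f[140:290,320:470],None,fx=4,fy=4,interpolation=cv2.INTER_CUBIC))
S=dict(np.load("pics/s22.npz"));f=S["frame"];cv2.imwrite("pics/s22z.png",cv2.resize(f[215:330,300:450],None,fx=5,fy=5,interpolation=cv2.INTER_CUBIC))
E
```

```text
t 75.32 p [ 0.5413 -0.3432  0.154 ] F [-0.7 -3.1 -0.2] gap 0.0154 j [-0.62  0.2   1.25 -0.    1.69  1.04]
t 76.5 p [ 0.5415 -0.3426  0.154 ] F [-0.7  0.5  0.8] gap 0.0876 j [-0.62  0.2   1.25 -0.    1.69  1.04]
t 77.85 p [ 0.5414 -0.3425  0.273 ] F [-0.3  0.1 -0.2] gap 0.088 j [-0.62  0.22  1.01  0.    1.91  1.04]
t 78.89 p [ 0.4942 -0.5881  0.3   ] F [-0.3 -0.1  0.6] gap 0.0878 j [-0.92  0.68  0.36  0.    2.09  1.75]
```

View pics/s22z.png

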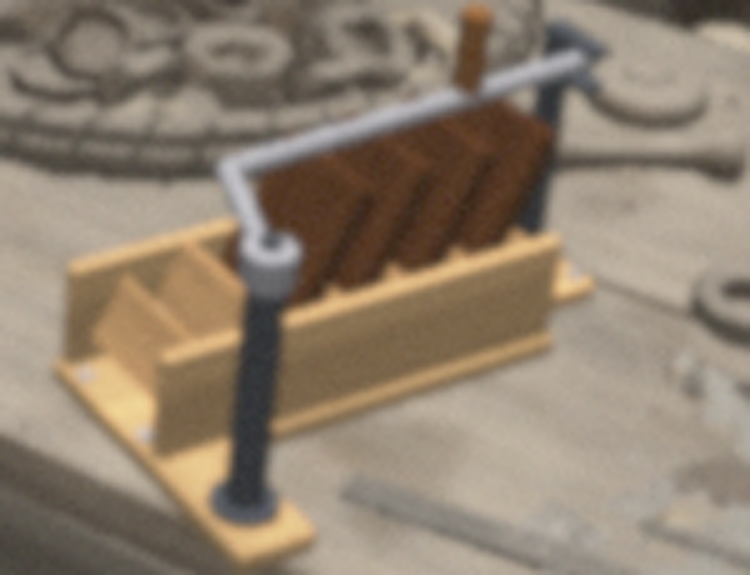

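View pics/t22z.png

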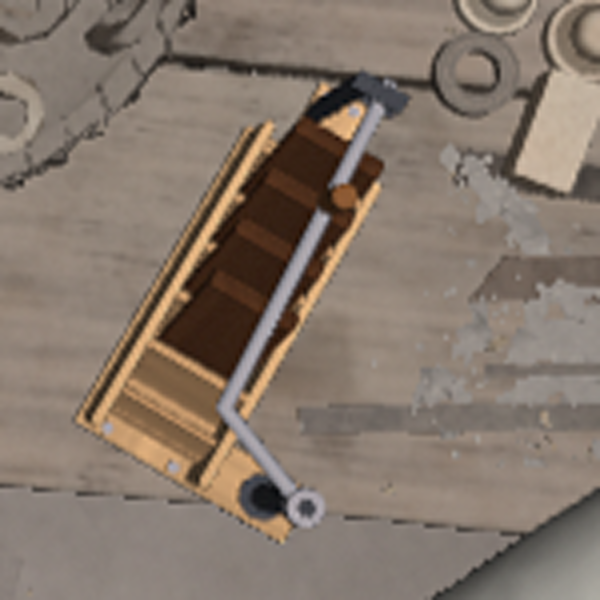

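View pics/w22.png

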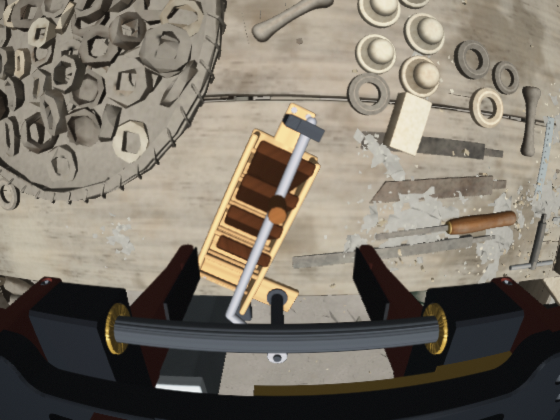

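```bash
python3 - <<'E'
from rb import *
st();print(job_done())
E
```

```text
t 78.99 p [ 0.4947 -0.5873  0.3009] F [ 0.9 -0.   0.2] gap 0.0875 j [-0.92  0.68  0.36  0.    2.09  1.75]
the job is handed in; nothing more can be done
None
```

The job is done and handed in at 79 s of the 208 s allowed.

**What I did:**
- I swung the bar about 0.95 rad further open.
- I racked all three boards that were on the table: the single one in slot 5, the top of the stack in slot 4 and the bottom of the stack in slot 3.
- The board already in slot 2 stayed where it was, and slot 1 is empty.
- I then swung the bar back until it met its stop and let go with about 3 N still pressing against it.

**Last checks:**
- **Boards:** each new board was lowered until the force reading rose at the slot floor. The overhead depth image put the tops at z = 0.120 to 0.122 m (expected 0.121 m), and no boards are left on the table.
- **Bar:** the overhead and scene pictures show the rod over all four boards with its end in the fork. The robot is clear of everything.
- **Disagreements:** the cameras differed by 2 to 4 mm on where the rack sits. I corrected for this from the forces felt while moving the gripped knob, and all three boards went in without any sideways contact force. The empty slot 1 height reading was a bad depth pixel. No other check failed.

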